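# Clamp a sample bar in the ratchet bench clamp

### The job

Take the aluminium bar out of its grey cradle and lay it flat across the bed of the blue ratchet clamp, centred between the open jaws; the cradle leaves only the middle of the bar free and the clamp only its ends, so set the bar down on the bench on the way and take it again by one end. Then hold the red ball of the lever and pump it in full strokes until the sprung nose of the sliding jaw is pressed in and the bar is held tight against the fixed jaw, and let go. Close the jaw with the lever only, do not push it with the hand.

Things in the scene. Friction and masses are not known exactly. Their poses are not given: they have to be found in the camera images.
- bar_center (a point): Centre of the loose square aluminium bar, 140 x 20 x 20 mm, about 150 g, x along its length. At the start it lies level in the cradle with its centre 28 mm above the bench.
- cradle: Fixed grey plastic storage cradle, 154 x 50 x 42 mm, origin under its middle, x along the bar in it. Slotted end cheeks (42 mm high, 4 mm above the bar's top) enclose the bar's ends on all sides but the top; the middle 64 mm of the bar is free on both sides, the cradle's floor there is 8 mm high.
- clamp: The fixed blue ratchet clamp, origin on the bench: x across the jaws (along the clamped bar), y the closing direction, z up. Base plate 12 mm thick, x -40 to 40, y -180 to 42 mm. Bed: two steel rails, tops at z 32, x -24 to 24, y -48 to 12 mm. Fixed jaw: face at y = 12, 48 mm wide, top at z 60. Free gap between the jaws at the start 36 to 50 mm: no room for fingers beside the bar there.
- seat (a point): Where the bar's centre is when it is clamped: on the clamp at x 0, y 2, z 42 mm of its origin, same axes. 46 mm of the bar then stick out beyond the jaws on either side.
- jaw: Sliding jaw of the clamp, 48 mm wide, top at z 58, with a toothed rack under two brass pawls. Origin: middle of its sprung nose's face while that is free; clamp's axes. A full lever stroke moves it 10 mm in +y, less up to 6 mm spring-back onto the holding pawl on the last; it cannot go back. Three to five strokes close it; then the teeth end and more strokes do nothing.
- nose (a joint): How far the sprung nose (steel face on an orange block) is pressed into the sliding jaw, m: 0 free, 0.014 fully in; spring 2 N at 0 and 0.35 N more per mm. With the bar clamped it reads about 0.005 once the jaw has settled back on the holding pawl, up to 0.01 while the lever is forward.
- knob (a point): Centre of the red ball, 32 mm across, on top of the lever, 130 mm from its hinge. The hinge axis lies along the clamp's x, 148 mm in -y and 14 mm above the clamp's origin, so the ball stands about 140 mm above the bench and swings in the clamp's y-z plane.
- lever (a joint): Lever angle, rad: 0 leaning back (away from the jaws, -y) on its stop, 0.56 leaning to the jaws (+y) on its stop, upright at 0.28; the ball travels 72 mm. It stays where it is left. The power stroke, 0 to 0.56, takes a few newtons at the ball; the stroke back takes the next tooth. Each must come within 0.08 rad of its stop.

How it is judged:
On the way:
1. the bar lies released across the clamp's bed between the open jaws (z of bar_center in the frame of seat between -0.004 and 0.004 m and x of bar_center in the frame of seat between -0.015 and 0.015 m and y of bar_center in the frame of seat between -0.035 and 0.004 m and value of joint nose below 0.001 m and contact force between the fingers and anything else below 0.5 N), for 0.2 s.
At the end, for the whole second after the job is handed in: The bar lies on the bed, its centre within 15 mm of the clamp's middle along its length, within 4 mm in height and 3 mm of lying against the fixed jaw, square to within 0.1 rad, with the sprung nose pressed in by more than 2 mm and the hand off (z of bar_center in the frame of seat between -0.004 and 0.004 m and x of bar_center in the frame of seat between -0.015 and 0.015 m and y of bar_center in the frame of seat between -0.003 and 0.003 m and angle between the x axis of bar_center and the x axis of seat, either way round below 0.1 rad and value of joint nose above 0.002 m); the robot touches nothing.
It fails at once if the sliding jaw is pushed by the hand (contact force between the fingers and jaw above 8 N).
It also fails if it takes over 72 s, if anything falls off the work surface, if the arm or the gripper's body presses on something with over 40 N, if the wrist force passes 120 N, or if a joint passes its speed limit or range.

### The arm

A 6-joint arm with a two-finger parallel gripper is mounted at the origin on a cart in front of the work surface, level with it; the furniture and walls round the work are solid. World frame = base frame: x ahead of the robot, y to its left, z up, the work surface at z = 0. Lengths are in m, angles in rad, forces in N, time in s.
With the tool pointing down it reaches from about 0.35 to 0.85 m from the base axis. Payload 8.1 kg.
Tool frame: the origin (TCP) lies on the mounting face of the last link; the fingertips stand 186 mm ahead of it and the grasp point (between the pads) lies 167 mm ahead of it; y points along the fingers, x is the direction in which the jaws open and shut, and the axes are right-handed (so a half turn about y gives the same grasp; the last joint's range is limited). The gripper opens to 93 mm and grips with 3 to 60 N. Pads are 15 mm wide; open, the fingers measure 128 mm over their backs; the gripper's body (75 mm by 188 mm) begins 65 mm behind the grasp point.
Start: joints at [1.085, 0.13, 1.488, -0, 1.523, -0.085], TCP at [0.234, 0.552, 0.405] pointing down, gripper open.
Joint ranges: [-2.96, 2.96], [-0.89, 2.26], [0.02, 2.5], [-1.34, 4.48], [0, 2.73], [-2.66, 2.66]. Speed limits (rad/s): [2.39, 2.39, 2.79, 3.14, 3.14, 3.14].

### API

Orientations are given as a rotation vector (axis times angle).
In Python, from plant import robot, imaging gives the robot as it stands.
- The arm moves only by the shell command python3 -m inch 'ROWS' [OPENING] [FORCE]. ROWS is JSON, a list of rows, each an object of numbers: "x", "y", "z": the shift along the tool's x, y, z in mm; "twist": the turn about the tool's y in rad. In form: [{"x": .., "y": .., "z": .., "twist": ..}, ...]. A call has 1 to 12 rows; each row shifts and turns the commanded pose from where the row before left it, along the tool's axes as they then stand; what a row does not reach is not made up. A row lasts 1/10 s, in which the tool goes at most 50 mm and 8.59 degrees, less where a joint would pass 70% of its speed; a pose out of reach is approached as far as the arm can. A call with a gripper value outside its range is refused whole. OPENING is the gripper command: -1 is shut, 1 is fully open, values between are in proportion, set as the call begins (- or left out, the last holds). The fingers move at their own pace and stop on an object; FORCE is the grip in N (left out, the last holds). Time passes only in rows, so rows that do not move let the fingers close. It gives the time, the measured TCP pose, the force and the opening at its end, in the units of the state.
- robot.read_state(): the state, without advancing time (a new reading comes with each control period).
- imaging.read_camera(name): name is "scene" or "side" or "wrist"; returns a dict with "color" (384x512x3 uint8, red, green, blue), "depth" (384x512 float32, m along the optical axis (not along the pixel's ray), 0 where there is no reading), "fx", "fy", "cx", "cy" (pixels), "k1" (the pictures are not rectified: a ray, as slopes to the right and down, at radius r is drawn at 1 + k1 r^2 times it, then the intrinsics apply), "rvec" (rotation vector, rad) and "tvec" (3), from world to camera coordinates, as OpenCV has them; the wrist camera has in their place "tool_from_camera" (4x4, takes a point from camera to tool coordinates, whose origin is the TCP and whose axes are the tool frame's). Camera axes: x right, y down, z forward; pixel columns grow to the right and rows downward; lengths in m; the calibration is good to about 2 mm. A picture is of the moment at which its call begins: read the wrist's pose just before it.
- robot.close_job(): hands the job in, once; it reports no verdict.
The state is a dict: "t": time; "q": joint angles; "dq": joint speeds; "joint_torque": joint torques, N m; "tool_pos": TCP position; "orientation": TCP orientation; "force": force on the tool from outside, world axes, zero at the start; "wrist_torque": the same for the moment, N m; "opening": finger opening in m.
Only numpy, scipy, OpenCV 4.12 (cv2) and the standard library are available. Lean on these libraries where they do the work, as an engineer would, in place of code of your own. Each camera call takes 0.05 s, during which the arm holds its last target.

## Working session

There is one attempt and no reset: what is moved stays moved. The work goes in short steps, Python scripts to look and compute and a shell command to move; the robot and the scene stay as the last step left them, time stands still between calls to the robot, and variables do not carry over. Pictures are saved under pics/ and viewed, and the job is handed in when it is done.

```bash
ls; mkdir -p pics; python3 - <<'E'
from plant import robot, imaging
import cv2,numpy as np,pickle
s=robot.read_state();print(s)
for n in("scene","side","wrist"):
    c=imaging.read_camera(n);pickle.dump(c,open(f"pics/{n}0.pkl","wb"))
    cv2.imwrite(f"pics/{n}0.png",c["color"][:,:,::-1])
    print(n,{k:v for k,v in c.items() if k not in("color","depth")})
E
```

```text
pics
{'t': 0.0, 'q': array([ 1.08460677e+00,  1.31164693e-01,  1.48928087e+00,  2.13018560e-05,
        1.52298987e+00, -8.53859056e-02]), 'dq': array([-0.00091258, -0.00177315,  0.0004891 ,  0.00016332,  0.00132242,
       -0.0001338 ]), 'joint_torque': array([ 1.45286343e-03, -5.59847188e+01, -4.91762817e+01,  7.70515809e-02,
        3.54996650e-02, -1.45638664e-04]), 'tool_pos': array([0.2339561 , 0.55226011, 0.40368415]), 'orientation': array([-1.37345117, -0.90786968,  0.91054979]), 'force': array([-0.39382391, -0.34734256,  0.11862856]), 'wrist_torque': array([-0.01963056,  0.05130919, -0.02033949]), 'opening': 0.09298948633765826}
scene {'fx': 441.4092113264254, 'fy': 441.4092113264254, 'cx': 262.16496191660957, 'cy': 195.40667570567024, 'k1': 0.046374466763187086, 'rvec': array([ 2.26964958, -0.76900532,  0.28148532]), 'tvec': array([-0.52497108,  0.2641446 ,  0.86314975])}
side {'fx': 347.5415876617568, 'fy': 347.5415876617568, 'cx': 251.45903227917162, 'cy': 188.27128329288357, 'k1': -0.09802028007495094, 'rvec': array([ 2.46981355,  0.50303699, -0.17764879]), 'tvec': array([-0.45084227, -0.2096386 ,  1.13843151])}
wrist {'fx': 269.67485659960784, 'fy': 269.67485659960784, 'cx': 255.60761440803347, 'cy': 193.8404053833888, 'k1': -0.0550917163950069, 'tool_from_camera': array([[ 9.99999952e-01,  2.27685116e-04, -2.10546686e-04,
         2.19463372e-04],
       [ 2.59325238e-04, -2.41640360e-01,  9.70365843e-01,
         1.83979290e-02],
       [ 1.70061282e-04, -9.70365851e-01, -2.41640408e-01,
         6.71544389e-02],
       [ 0.00000000e+00,  0.00000000e+00,  0.00000000e+00,
         1.00000000e+00]])}
```

View pics/scene0.png

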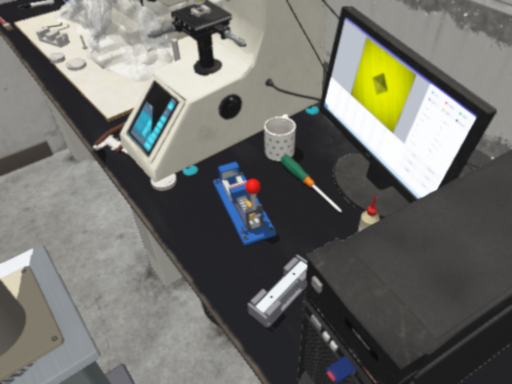

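View pics/side0.png

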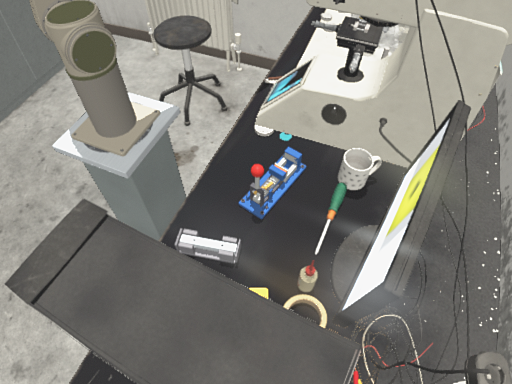

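View pics/wrist0.png

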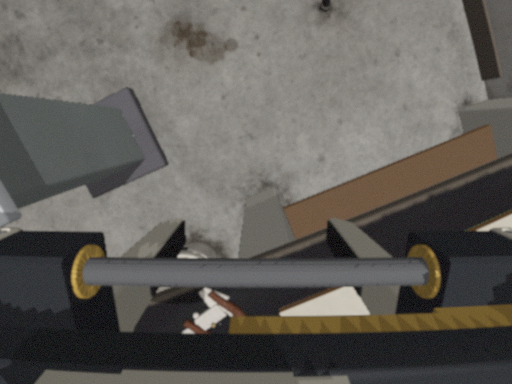

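The scene and side views show the clamp (scene ~(245,205), ball (253,186)) and the cradle with the bar (scene ~(280,292), side ~(208,246)). A black PC stands beside the cradle and a microscope is near the clamp. Next I'll unproject these to positions.

```bash
cat > h.py <<'E'
import numpy as np,cv2,pickle
from scipy.spatial.transform import Rotation as R
def K(c): return np.array([[c["fx"],0,c["cx"]],[0,c["fy"],c["cy"]],[0,0,1.]])
def pose(c,st=None):
    """world_from_cam R,t"""
    if "rvec" in c:
        Rm=R.from_rotvec(c["rvec"]).as_matrix(); return Rm.T,-Rm.T@c["tvec"]
    Rt=R.from_rotvec(st["orientation"]).as_matrix();T=c["tool_from_camera"]
    return Rt@T[:3,:3],Rt@T[:3,3]+st["tool_pos"]
def D(c): return np.array([c["k1"],0,0,0,0.])
def rays(c,uv):
    n=cv2.undistortPoints(np.asarray(uv,float).reshape(-1,1,2),K(c),D(c)).reshape(-1,2)
    return np.c_[n,np.ones(len(n))]
def cloud(c,st=None):
    h,w=c["depth"].shape;u,v=np.meshgrid(np.arange(w),np.arange(h))
    r=rays(c,np.c_[u.ravel(),v.ravel()])*c["depth"].reshape(-1,1)
    Rm,t=pose(c,st);P=r@Rm.T+t;P[c["depth"].ravel()==0]=np.nan
    return P.reshape(h,w,3)
def onplane(c,uv,z,st=None):
    Rm,t=pose(c,st);d=rays(c,uv)@Rm.T
    return t+d*((z-t[2])/d[:,2])[:,None]
def proj(c,P,st=None):
    Rm,t=pose(c,st);X=(np.asarray(P,float).reshape(-1,3)-t)@Rm
    return cv2.projectPoints(X,np.zeros(3),np.zeros(3),K(c),D(c))[0].reshape(-1,2)
E
python3 - <<'E'
from h import *
for n in("scene","side"):
    c=pickle.load(open(f"pics/{n}0.pkl","rb"));P=cloud(c)
    # top-down map: x 0.3..1.0 , y -0.5..0.5 ; 2mm
    ok=np.isfinite(P[...,0]);p=P[ok];col=c["color"][ok]
    o=np.argsort(p[:,2]);p=p[o];col=col[o]
    print(n,"bench z med",np.median(p[(abs(p[:,2])<.02)][:,2]))
    im=np.zeros((600,800,3),np.uint8)
    r=((0.9-p[:,0])*800).astype(int);q=((0.5-p[:,1])*800).astype(int)
    k=(r>=0)&(r<600)&(q>=0)&(q<800)&(p[:,2]<0.6)&(p[:,2]>-.05)
    im[r[k],q[k]]=col[k];im=cv2.dilate(im,np.ones((3,3)))
    for i in range(0,11): cv2.putText(im,f"{0.5-i*.1:.1f}",(i*80,590),0,.4,(0,255,0));cv2.line(im,(i*80,0),(i*80,599),(60,60,0),1)
    for i in range(0,8): cv2.putText(im,f"{.9-i*.1:.1f}",(0,i*80+10),0,.4,(0,255,255));cv2.line(im,(0,i*80),(799,i*80),(60,60,0),1)
    cv2.imwrite(f"pics/top_{n}.png",im[:,:,::-1])
    col=c["color"].astype(int)
    red=(col[...,0]>150)&(col[...,1]<60)&(col[...,2]<60)&ok
    nn,l,st,ce=cv2.connectedComponentsWithStats(red.astype(np.uint8))
    for i in range(1,nn):
        if st[i,4]>30: print(n,"red",ce[i],st[i],np.median(P[l==i],0))
E
```

```text
scene bench z med -0.00047175882393513113
scene red [252.20588235 185.18382353] [246 179  13  13 136] [ 0.54885081 -0.11542767  0.15390126]
scene red [371.05405405 209.54054054] [368 206   8   7  37] [ 0.74019665 -0.27884558  0.08926674]
side bench z med 0.0017532828534241318
side red [256.41025641 173.15384615] [251 168  13   9  39] [ 0.55642958 -0.11917944  0.14861707]
```

```bash
python3 - <<'E'
import cv2
a=cv2.imread("pics/scene0.png")
cv2.imwrite("pics/s_clamp.png",cv2.resize(a[155:250,195:300],None,fx=6,fy=6,interpolation=cv2.INTER_CUBIC))
cv2.imwrite("pics/s_cradle.png",cv2.resize(a[245:335,235:335],None,fx=6,fy=6,interpolation=cv2.INTER_CUBIC))
E
```

```text
(no output)
```

View pics/top_scene.png

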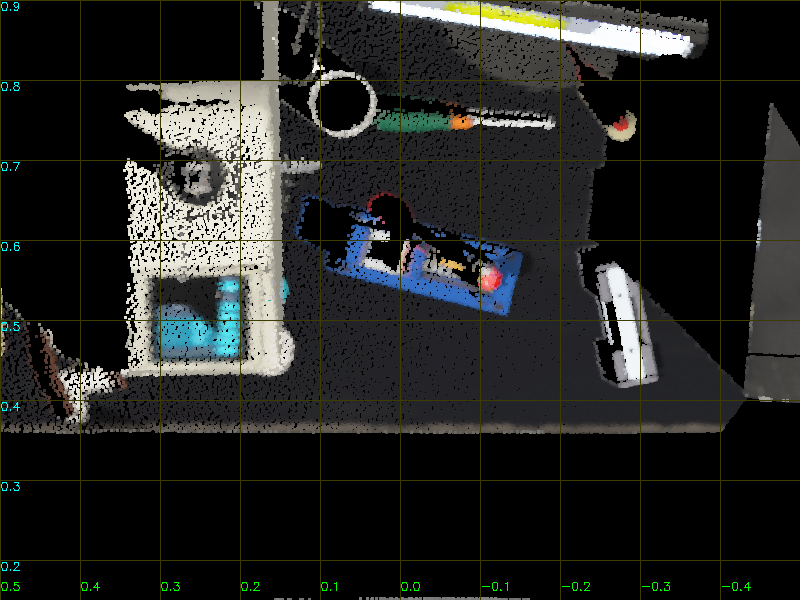

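View pics/top_side.png

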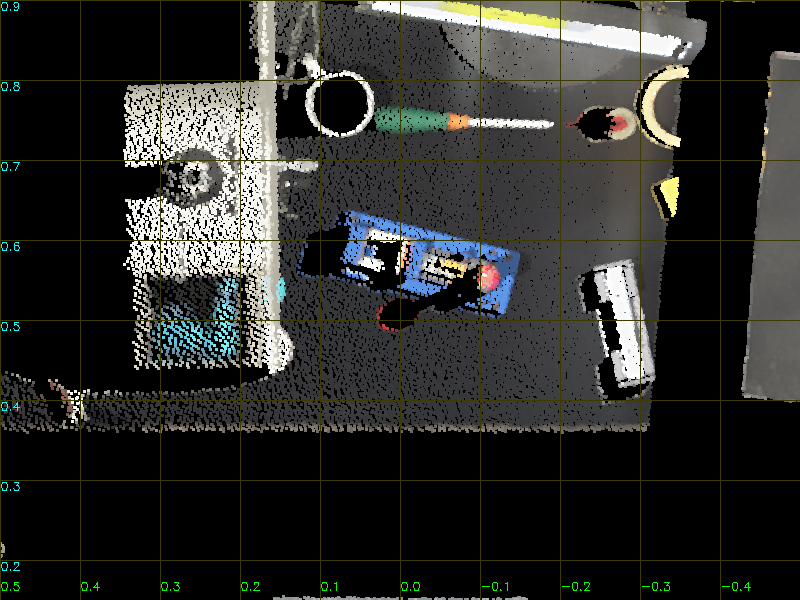

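View pics/s_clamp.png

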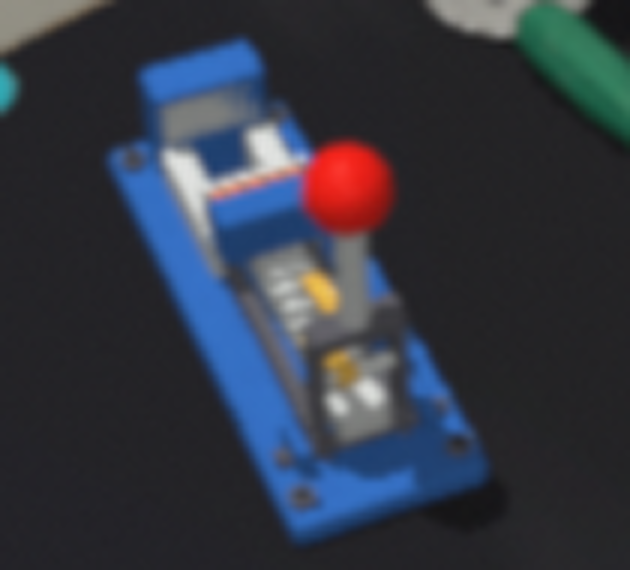

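View pics/s_cradle.png

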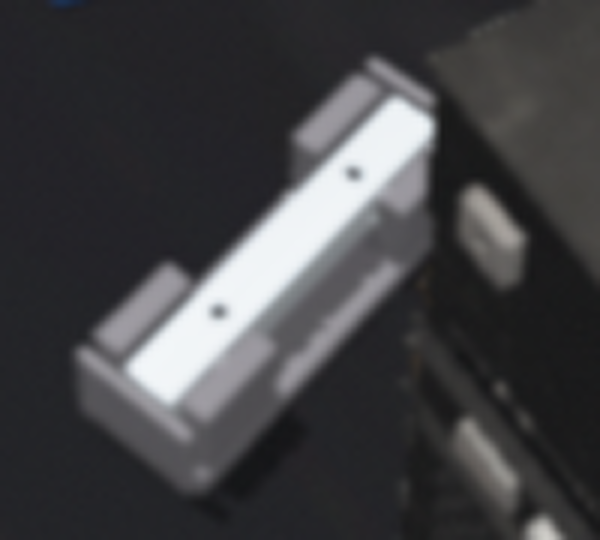

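```bash
python3 - <<'E'
from h import *
st=dict(orientation=np.array([-1.37345117,-0.90786968,0.91054979]))
print("tool axes cols",R.from_rotvec(st["orientation"]).as_matrix().round(3).tolist())
A=[]
for n in("scene","side"):
    c=pickle.load(open(f"pics/{n}0.pkl","rb"));P=cloud(c);col=c["color"].astype(int)
    p=P.reshape(-1,3);q=col.reshape(-1,3)
    reg=(p[:,0]>.45)&(p[:,0]<.7)&(p[:,1]>-.18)&(p[:,1]<.15)
    blue=(q[:,2]>1.5*q[:,0])&(q[:,2]>80)&reg
    base=blue&(p[:,2]>.007)&(p[:,2]<.017)
    print(n,"base z",np.median(p[base,2]),base.sum(),"rect",cv2.minAreaRect((p[base,:2]*1000).astype(np.float32)))
    top=blue&(p[:,2]>.048)&(p[:,2]<.07)
    print(" tops z",np.percentile(p[top,2],[10,50,90]),"n",top.sum(), "cent",np.median(p[top],0))
    reg=(p[:,0]>.38)&(p[:,0]<.6)&(p[:,1]>-.34)&(p[:,1]<-.2)
    bar=reg&(q.min(1)>190)&(p[:,2]>.033)&(p[:,2]<.043)
    print(" bar z",np.median(p[bar,2]),bar.sum(),cv2.minAreaRect((p[bar,:2]*1000).astype(np.float32)),p[bar].mean(0))
    cr=reg&(p[:,2]>.005)&(p[:,2]<.05)
    print(" cradle",cv2.minAreaRect((p[cr,:2]*1000).astype(np.float32)))
    # PC
    k=(p[:,1]<-.33)&(p[:,1]>-.6)&(p[:,0]>.35)&(p[:,0]<.75)&(p[:,2]>.05)&(p[:,2]<.8)
    if k.any(): print(" PC z",np.percentile(p[k,2],[2,50,98]),"y max",np.percentile(p[k,1],98))
    k=(p[:,1]<.3)&(p[:,1]>.12)&(p[:,0]>.4)&(p[:,0]<.8)&(p[:,2]>.05)&(p[:,2]<.8)
    print(" scope z",np.percentile(p[k,2],[2,50,98]),"y min",np.percentile(p[k,1],2))
E
```

```text
tool axes cols [[0.39, -0.001, -0.921], [0.921, -0.002, 0.39], [-0.002, -1.0, 0.0]]
scene base z 0.010747156558704896 900 rect ((572.6755981445312, -2.160888671875), (297.7813415527344, 112.93897247314453), 85.70722198486328)
 tops z [0.05186066 0.05683192 0.05971825] n 254 cent [0.57946175 0.04122613 0.05683192]
 bar z 0.03706355414392859 567 ((495.5140686035156, -282.4683532714844), (139.60946655273438, 19.763940811157227), 11.980287551879883) [ 0.49330705 -0.28314952  0.03705621]
 cradle ((495.4999694824219, -283.1456298828125), (155.2804718017578, 49.98296356201172), 11.903177261352539)
 PC z [0.14088992 0.36299045 0.37575081] y max -0.44002748140859294
 scope z [0.05649057 0.19355187 0.35567676] y min 0.14183164705243936
side base z 0.013197523221032514 781 rect ((575.7429809570312, -1.0895233154296875), (292.9258117675781, 109.5584945678711), 84.72457885742188)
 tops z [0.05086457 0.05941108 0.06230825] n 246 cent [ 0.58511371 -0.01268726  0.05941108]
 bar z 0.03924106573661956 525 ((497.7989807128906, -278.9441223144531), (145.16160583496094, 43.36974334716797), 11.226078033447266) [ 0.50041493 -0.2790633   0.03932518]
 cradle ((501.676025390625, -303.33587646484375), (186.93936157226562, 133.21963500976562), 25.906526565551758)
 PC z [0.36364767 0.36553998 0.37786848] y max -0.4438027675660589
 scope z [0.05850427 0.20817049 0.46561405] y min 0.14432779989933575
```

```bash
python3 - <<'E'
from h import *
from scipy.optimize import minimize
C={n:pickle.load(open(f"pics/{n}0.pkl","rb")) for n in("scene","side")}
def box(x0,x1,y0,y1,z0,z1): return np.array([[x,y,z] for x in(x0,x1) for y in(y0,y1) for z in(z0,z1)],float)/1000
def w(P,p): 
    c,s=np.cos(p[2]),np.sin(p[2]);return P@np.array([[c,s,0],[-s,c,0],[0,0,1]])+[p[0],p[1],0]
B=box(-40,40,-180,42,0,12);J=box(-24,24,12,42,12,60)
# SDF-ish: blurred blue mask, base region only; silhouette compare with weighting within hull dilated
F={}
for n,c in C.items():
    q=c["color"].astype(int);m=((q[...,2]>1.5*q[...,0])&(q[...,2]>q[...,1]*1.15)&(q[...,2]>50)).astype(np.uint8)
    P=cloud(c);m[~((P[...,0]>.45)&(P[...,0]<.7)&(P[...,1]>-.18)&(P[...,1]<.15))]=0
    F[n]=m
def cost(p,ns=("scene","side")):
    t=0
    for n in ns:
        S=8;m=cv2.resize(F[n],None,fx=2,fy=2,interpolation=cv2.INTER_NEAREST)
        im=np.zeros(m.shape,np.uint8)
        for b in(B,J):
            uv=cv2.convexHull(((proj(C[n],w(b,p))*2+.5)*16).astype(np.float32)).reshape(-1,2)
            cv2.fillConvexPoly(im,uv.round().astype(np.int32),1,cv2.LINE_8,4)
        # blue outside model costs a lot; model area not blue costs little
        t+=3*((m==1)&(im==0)).sum()+((im==1)&(m==0)).sum()
    return t
for ns in(("scene",),("side",),("scene","side")):
    best=min((minimize(cost,[.575,0.04+dy,a],args=(ns,),method="Nelder-Mead",options=dict(initial_simplex=[[.575,.04+dy,a],[.585,.04+dy,a],[.575,.05+dy,a],[.575,.04+dy,a+.08]],xatol=1e-5,fatol=.5,maxiter=400)) for a in(-.3,-.22) for dy in(-.01,.02)),key=lambda r:r.fun)
    print(ns,best.x,best.fun)
p=best.x;pickle.dump(p,open("clamp.pkl","wb"))
for n,c in C.items():
    k=5;o=(195,150) if n=="scene" else (225,135)
    im=cv2.resize(c["color"][o[1]:o[1]+110,o[0]:o[0]+115,::-1],None,fx=k,fy=k,interpolation=cv2.INTER_CUBIC)
    for b in(B,J,box(-24,24,-48,12,12,32)):
        uv=(proj(c,w(b,p))-o+.5)*k
        for i in range(8):
            for j in range(i):
                if bin(i^j).count("1")==1: cv2.line(im,tuple(uv[i].astype(int).tolist()),tuple(uv[j].astype(int).tolist()),(0,255,255),1)
    cv2.imwrite(f"pics/fit_{n}.png",im)
E
```

```text
('scene',) [ 0.58754321  0.03181138 -0.24462099] 5287.0
('side',) [ 0.5869672   0.03624531 -0.24460592] 3920.0
('scene', 'side') [ 0.58645549  0.03217247 -0.23863232] 9490.0
```

View pics/fit_scene.png

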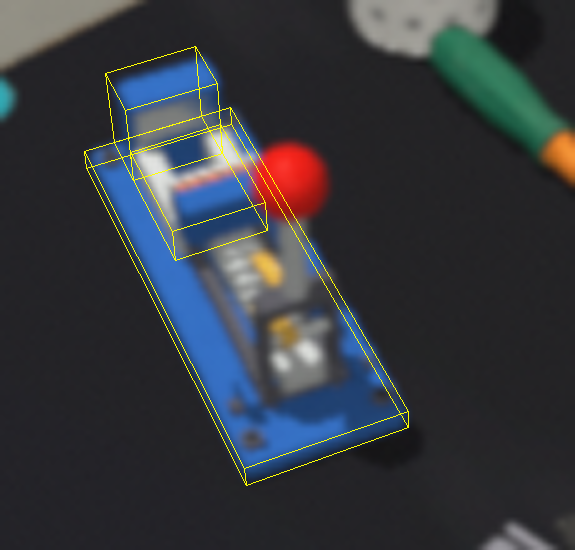

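View pics/fit_side.png

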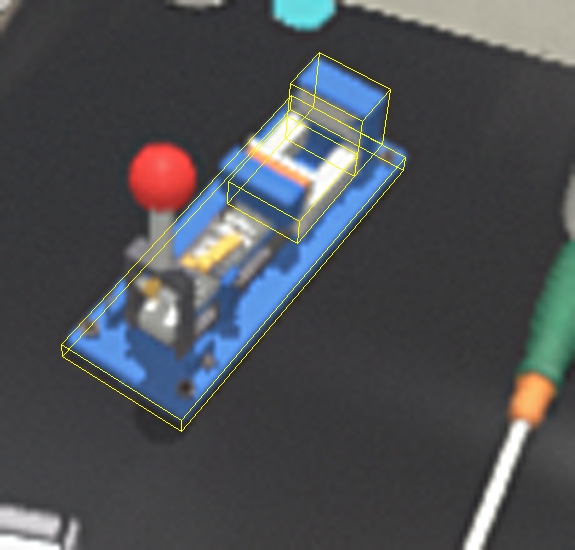

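The fit overlays match the clamp in both views: origin ≈(0.587, 0.033), yaw −0.243, lever about upright. The bar is at ≈(0.496, −0.282), yaw 12°. Now I'll write a helper that works out the distances, then move.

```bash
cat >> h.py <<'E'
def info(gx=None,gy=None,gz=None,yaw=None):
    """tool-axes shift (mm) to put grasp point at gx,gy,gz with present orientation; twist to yaw(deg) of tool x"""
    from plant import robot
    s=robot.read_state();M=R.from_rotvec(s["orientation"]).as_matrix()
    g=s["tool_pos"]+.167*M[:,1];y=np.degrees(np.arctan2(M[1,0],M[0,0]))
    print("t %.2f"%s["t"],"grasp",g.round(4),"yaw %.2f"%y,"down",M[:,1].round(3),"F",s["force"].round(1),"open %.4f"%s["opening"],"q",s["q"].round(2))
    if gx is not None:
        print(" shift tool mm",((np.array([gx,gy,gz])-g)@M*1000).round(1),"twist",None if yaw is None else np.radians(y-yaw).round(3))
    return s,M,g
cp=lambda p,o=(.587,.033),a=-.243:(o[0]+np.cos(a)*p[0]-np.sin(a)*p[1],o[1]+np.sin(a)*p[0]+np.cos(a)*p[1])
E
python3 -c "
from h import *
info(.36,.1,.24);info(.4965,-.282,.2,102)"
```

```text
t 0.15 grasp [0.2339 0.5521 0.2369] yaw 67.04 down [-0.001 -0.001 -1.   ] F [-0.1  0.1 -0.4] open 0.0929 q [ 1.08  0.13  1.49 -0.    1.52 -0.09]
 shift tool mm [-367.1   -2.6 -292.5] twist None
t 0.15 grasp [0.2339 0.5521 0.2369] yaw 67.04 down [-0.001 -0.001 -1.   ] F [-0.1  0.1 -0.4] open 0.0929 q [ 1.08  0.13  1.49 -0.    1.52 -0.09]
 shift tool mm [-665.5   37.8 -567.2] twist -0.61
```

```bash
python3 -m inch '[{"x":-18,"z":-14},{"x":-36,"z":-29},{"x":-36,"z":-29},{"x":-36,"z":-29},{"x":-36,"z":-29},{"x":-36,"z":-29},{"x":-36,"z":-29},{"x":-36,"z":-29},{"x":-36,"z":-29},{"x":-36,"z":-29},{"x":-25,"z":-26}]'; python3 -c "
from h import *
info(.4965,-.282,.2,102)"
```

```text
t 0.15 grasp [0.2339 0.5521 0.2369] yaw 67.04 down [-0.001 -0.001 -1.   ] F [-0.1  0.1 -0.4] open 0.0929 q [ 1.08  0.13  1.49 -0.    1.52 -0.09]
 shift tool mm [-665.5   37.8 -567.2] twist -0.61$[0]: bad value
```

```bash
python3 -m inch '[{"x":-18,"y":0,"z":-14,"twist":0},{"x":-36,"y":0,"z":-29,"twist":0},{"x":-36,"y":0,"z":-29,"twist":0},{"x":-36,"y":0,"z":-29,"twist":0},{"x":-36,"y":0,"z":-29,"twist":0},{"x":-36,"y":0,"z":-29,"twist":0},{"x":-36,"y":0,"z":-29,"twist":0},{"x":-36,"y":0,"z":-29,"twist":0},{"x":-36,"y":0,"z":-29,"twist":0},{"x":-36,"y":0,"z":-29,"twist":0},{"x":-25,"y":0,"z":-18,"twist":0}]'; python3 -c "
from h import *
info(.4965,-.282,.2,102)"
```

```text
t: 1.25
tool_pos: [0.3608, 0.0978, 0.4047]
orientation: [-1.374, -0.908, 0.908]
force: [-0.2, 0.7, -1.0]
opening: 0.0932
t 1.25 grasp [0.3609 0.0977 0.2377] yaw 66.96 down [ 0.001 -0.001 -1.   ] F [-0.2  0.7 -1. ] open 0.0932 q [ 0.13 -0.53  2.06 -0.    1.61 -1.04]
 shift tool mm [-296.4   37.9 -273.4] twist -0.612
```

```bash
python3 -m inch '[{"x":-33,"y":0,"z":-30,"twist":0},{"x":-33,"y":0,"z":-30,"twist":0},{"x":-33,"y":0,"z":-30,"twist":0},{"x":-33,"y":0,"z":-30,"twist":0},{"x":-33,"y":0,"z":-30,"twist":0},{"x":-33,"y":10,"z":-30,"twist":0},{"x":-33,"y":10,"z":-30,"twist":0},{"x":-33,"y":9,"z":-30,"twist":0},{"x":-32,"y":9,"z":-33,"twist":0}]'; python3 -m inch '[{"x":0,"y":0,"z":0,"twist":-0.12},{"x":0,"y":0,"z":0,"twist":-0.125},{"x":0,"y":0,"z":0,"twist":-0.125},{"x":0,"y":0,"z":0,"twist":-0.12},{"x":0,"y":0,"z":0,"twist":-0.12},{"x":0,"y":0,"z":0,"twist":0}]'; python3 - <<'E'
from h import *
from plant import imaging
s,M,g=info(.4965,-.282,.1,102)
c=imaging.read_camera("wrist");pickle.dump((s,c),open("pics/w1.pkl","wb"))
P=cloud(c,s);p=P.reshape(-1,3);q=c["color"].reshape(-1,3).astype(int)
bar=(q.min(1)>170)&(p[:,2]>.030)&(p[:,2]<.046)
print(bar.sum(),np.median(p[bar,2]),cv2.minAreaRect((p[bar,:2]*1000).astype(np.float32)))
cv2.imwrite("pics/w1.png",c["color"][:,:,::-1])
E
```

```text
t: 2.15
tool_pos: [0.4966, -0.2807, 0.3659]
orientation: [-1.372, -0.909, 0.909]
force: [0.4, 0.3, 0.2]
opening: 0.093
t: 2.75
tool_pos: [0.4964, -0.2788, 0.3664]
orientation: [-1.101, -1.363, 1.363]
force: [-0.3, 0.3, 0.3]
opening: 0.093
t 2.75 grasp [ 0.4963 -0.2787  0.1994] yaw 102.09 down [-0.001  0.    -1.   ] F [-0.3  0.3  0.3] open 0.0930 q [-0.6   0.07  1.62 -0.    1.45 -2.38]
 shift tool mm [-3.3 99.4  0.5] twist 0.002
2482 0.039685534104024506 ((487.4992370605469, -208.52102661132812), (144.56869506835938, 197.10504150390625), 8.5743989944458)
```

View pics/w1.png

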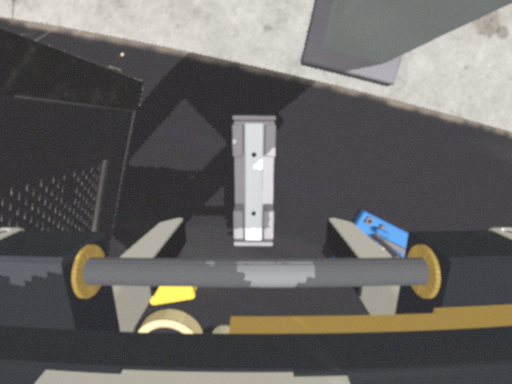

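The cradle is at the image centre with the bar running vertically, its top face spanning columns ~245–263 and rows ~123–241. The dark holes are at (254,155) and (254,213).

```bash
python3 - <<'E'
from h import *
s,c=pickle.load(open("pics/w1.pkl","rb"))
print(onplane(c,[(254,155),(254,213),(254,184)],.038,s))
P=cloud(c,s)[120:245,238:272].reshape(-1,3);q=c["color"][120:245,238:272].reshape(-1,3).astype(int)
b=(q.min(1)>185)&(P[:,2]>.03)&(P[:,2]<.046);print(b.sum(),cv2.minAreaRect((P[b,:2]*1000).astype(np.float32)))
E
```

```text
[[ 0.46171236 -0.28744324  0.038     ]
 [ 0.52981045 -0.27294169  0.038     ]
 [ 0.49488107 -0.2803787   0.038     ]]
2255 ((497.52960205078125, -279.1617736816406), (142.60601806640625, 40.366058349609375), 12.023591041564941)
```

```bash
python3 -m inch '[{"x":-1,"y":20,"z":0,"twist":0},{"x":-1,"y":40,"z":0,"twist":0},{"x":0,"y":40,"z":0,"twist":0},{"x":0,"y":30,"z":0,"twist":0},{"x":0,"y":20,"z":0,"twist":0},{"x":0,"y":15,"z":0,"twist":0},{"x":0,"y":0,"z":0,"twist":0}]'; python3 -c "
from h import *
info(.4958,-.2805,.033,102)"
```

```text
t: 3.5
tool_pos: [0.496, -0.2801, 0.1993]
orientation: [-1.1, -1.359, 1.36]
force: [-0.5, 0.1, -0.3]
opening: 0.093
t 3.50 grasp [ 0.4954 -0.2797  0.0323] yaw 101.87 down [-0.003  0.002 -1.   ] F [-0.5  0.1 -0.3] open 0.0930 q [-0.6   0.25  1.75 -0.    1.15 -2.38]
 shift tool mm [-0.8 -0.7 -0.2] twist -0.002
```

Grip at 25 N.

```bash
python3 -m inch '[{"x":0,"y":0,"z":0,"twist":0},{"x":0,"y":0,"z":0,"twist":0},{"x":0,"y":0,"z":0,"twist":0},{"x":0,"y":0,"z":0,"twist":0},{"x":0,"y":0,"z":0,"twist":0},{"x":0,"y":0,"z":0,"twist":0},{"x":0,"y":0,"z":0,"twist":0},{"x":0,"y":0,"z":0,"twist":0}]' -1 30; python3 -c "
from h import *
info(.4958,-.2805,.12,102)"
```

```text
t: 4.3
tool_pos: [0.4969, -0.2807, 0.2017]
orientation: [-1.103, -1.362, 1.362]
force: [0.2, 0.5, 0.5]
opening: 0.0338
t 4.30 grasp [ 0.4969 -0.2807  0.0347] yaw 101.99 down [-0.  0. -1.] F [0.2 0.5 0.5] open 0.0338 q [-0.6   0.24  1.75 -0.    1.15 -2.38]
 shift tool mm [  0.5 -85.3   1.1] twist -0.0
```

```bash
python3 -m inch '[{"x":0,"y":0,"z":0,"twist":0},{"x":0,"y":0,"z":0,"twist":0},{"x":0,"y":0,"z":0,"twist":0}]' -1 30; python3 -c "
from h import *
info(.4958,-.2805,.12,102)"
```

```text
t: 4.6
tool_pos: [0.4969, -0.2808, 0.2017]
orientation: [-1.103, -1.362, 1.362]
force: [0.7, -0.0, -0.2]
opening: 0.0197
t 4.60 grasp [ 0.4969 -0.2808  0.0347] yaw 101.99 down [-0.  0. -1.] F [ 0.7 -0.  -0.2] open 0.0197 q [-0.6   0.24  1.75 -0.    1.15 -2.38]
 shift tool mm [  0.5 -85.3   1. ] twist -0.0
```

Gripped (19.7 mm), but the fingertips reach 2 mm below the bar's underside, which would hit the bench on placing. I'll take it again about 6 mm higher.

```bash
python3 -m inch '[{"x":0,"y":0,"z":0,"twist":0},{"x":0,"y":0,"z":0,"twist":0},{"x":0,"y":-3,"z":0,"twist":0},{"x":0,"y":-3,"z":0,"twist":0},{"x":0,"y":0,"z":0,"twist":0}]' -0.4 30;  python3 -m inch '[{"x":0,"y":0,"z":0,"twist":0},{"x":0,"y":0,"z":0,"twist":0},{"x":0,"y":0,"z":0,"twist":0},{"x":0,"y":0,"z":0,"twist":0},{"x":0,"y":0,"z":0,"twist":0}]' -1 30; python3 -c "
from h import *
info(.4958,-.2805,.12,102)"
```

```text
t: 5.1
tool_pos: [0.4973, -0.281, 0.2085]
orientation: [-1.104, -1.362, 1.362]
force: [0.8, 0.2, 0.5]
opening: 0.0277
t: 5.6
tool_pos: [0.497, -0.2808, 0.2078]
orientation: [-1.103, -1.362, 1.362]
force: [-0.8, 0.7, 2.5]
opening: 0.0199
t 5.60 grasp [ 0.497  -0.2808  0.0408] yaw 101.99 down [ 0. -0. -1.] F [-0.8  0.7  2.5] open 0.0199 q [-0.6   0.24  1.75  0.    1.16 -2.38]
 shift tool mm [  0.5 -79.2   1.1] twist -0.0
```

```bash
python3 -m inch '[{"x":0,"y":-10,"z":0,"twist":0},{"x":0,"y":-30,"z":0,"twist":0},{"x":0,"y":-30,"z":0,"twist":0},{"x":0,"y":-15,"z":0,"twist":0},{"x":0,"y":0,"z":0,"twist":0.1},{"x":0,"y":0,"z":0,"twist":0.12},{"x":0,"y":0,"z":0,"twist":0.12},{"x":0,"y":0,"z":0,"twist":0.112},{"x":0,"y":0,"z":0,"twist":0}]'; python3 -c "
from h import *
info(.45,-.13,.024,76.1)"
```

```text
t: 6.5
tool_pos: [0.4967, -0.2806, 0.2923]
orientation: [-1.314, -1.027, 1.027]
force: [-0.2, 0.6, -1.1]
opening: 0.0194
t 6.50 grasp [ 0.4966 -0.2805  0.1253] yaw 75.99 down [-0.001  0.    -1.   ] F [-0.2  0.6 -1.1] open 0.0194 q [-0.6   0.13  1.7  -0.    1.31 -1.93]
 shift tool mm [134.7 101.4  81.6] twist -0.002
```

```bash
python3 -m inch '[{"x":17,"y":0,"z":10,"twist":0},{"x":34,"y":0,"z":20,"twist":0},{"x":34,"y":0,"z":20,"twist":0},{"x":33,"y":0,"z":20,"twist":0},{"x":17,"y":0,"z":12,"twist":0},{"x":0,"y":25,"z":0,"twist":0},{"x":0,"y":30,"z":0,"twist":0},{"x":0,"y":25,"z":0,"twist":0},{"x":0,"y":12,"z":0,"twist":0},{"x":0,"y":5,"z":0,"twist":0},{"x":0,"y":0,"z":0,"twist":0}]'; python3 -c "
from h import *
info(.45,-.13,.0228,76.1)"
```

```text
t: 7.6
tool_pos: [0.4498, -0.1301, 0.1957]
orientation: [-1.313, -1.029, 1.029]
force: [0.2, -0.7, -2.1]
opening: 0.0198
t 7.60 grasp [ 0.4498 -0.13    0.0287] yaw 76.15 down [-0.001  0.    -1.   ] F [ 0.2 -0.7 -2.1] open 0.0198 q [-0.39 -0.01  2.04  0.    1.11 -1.72]
 shift tool mm [ 0.1  5.9 -0.2] twist 0.001
```

```bash
python3 -m inch '[{"x":0,"y":3,"z":0,"twist":0},{"x":0,"y":2,"z":0,"twist":0},{"x":0,"y":1,"z":0,"twist":0},{"x":0,"y":0,"z":0,"twist":0}]'; python3 -c "
from h import *
info(.45,-.13,.0228,76.1)"
```

```text
t: 8.0
tool_pos: [0.45, -0.1301, 0.19]
orientation: [-1.315, -1.029, 1.028]
force: [1.3, -0.2, -2.3]
opening: 0.0199
t 8.00 grasp [ 0.45   -0.1301  0.023 ] yaw 76.09 down [ 0. -0. -1.] F [ 1.3 -0.2 -2.3] open 0.0199 q [-0.39  0.    2.04 -0.    1.1  -1.72]
 shift tool mm [0.1 0.2 0.1] twist -0.0
```

```bash
python3 -m inch '[{"x":0,"y":0,"z":0,"twist":0},{"x":0,"y":0,"z":0,"twist":0},{"x":0,"y":0,"z":0,"twist":0},{"x":0,"y":-10,"z":0,"twist":0},{"x":0,"y":-30,"z":0,"twist":0},{"x":0,"y":-30,"z":0,"twist":0},{"x":0,"y":-30,"z":0,"twist":0},{"x":0,"y":-10,"z":0,"twist":0},{"x":0,"y":0,"z":0,"twist":0}]' 0 30;  python3 - <<'E'
from h import *
from plant import imaging
s,M,g=info(.394,-.116,.023,76.1)
c=imaging.read_camera("wrist");pickle.dump((s,c),open("pics/w2.pkl","wb"))
P=cloud(c,s);p=P.reshape(-1,3);q=c["color"].reshape(-1,3).astype(int)
bar=(q.min(1)>150)&(p[:,2]>.012)&(p[:,2]<.027)&(abs(p[:,0]-.45)<.1)&(abs(p[:,1]+.13)<.05)
print(bar.sum(),np.median(p[bar,2]),cv2.minAreaRect((p[bar,:2]*1000).astype(np.float32)))
cv2.imwrite("pics/w2.png",c["color"][:,:,::-1])
E
```

```text
t: 8.9
tool_pos: [0.4506, -0.1303, 0.3019]
orientation: [-1.318, -1.031, 1.027]
force: [-0.5, 0.1, -0.5]
opening: 0.0464
t 8.90 grasp [ 0.4512 -0.1306  0.1349] yaw 76.09 down [ 0.004 -0.002 -1.   ] F [-0.5  0.1 -0.5] open 0.0464 q [-0.39 -0.16  1.97 -0.    1.33 -1.72]
 shift tool mm [  0.5 111.7  59.5] twist -0.0
2672 0.02148279455379057 ((448.57061767578125, -129.6193389892578), (20.007841110229492, 138.58120727539062), 75.87312316894531)
```

View pics/w2.png

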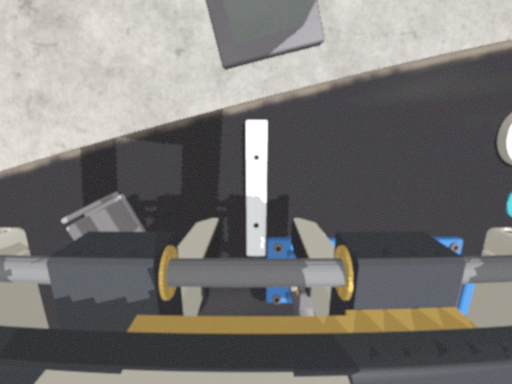

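The bar lies flat on the bench (columns 246–268, rows 120–255) with its centre at ≈(0.449, −0.130) and yaw −14.1°. Now I'll take its near end.

```bash
python3 -m inch '[{"x":0,"y":0,"z":20,"twist":0},{"x":0,"y":0,"z":25,"twist":0},{"x":0,"y":10,"z":14,"twist":0},{"x":0,"y":30,"z":0,"twist":0},{"x":0,"y":30,"z":0,"twist":0},{"x":0,"y":25,"z":0,"twist":0},{"x":0,"y":10,"z":0,"twist":0},{"x":0,"y":0,"z":0,"twist":0}]' 0 30;  python3 - <<'E'
from h import *
info(.3927,-.116,.0225,76.1)
E
```

```text
t: 9.75
tool_pos: [0.391, -0.1152, 0.1921]
orientation: [-1.309, -1.025, 1.03]
force: [-0.2, -0.1, -0.4]
opening: 0.0464
t 9.75 grasp [ 0.3901 -0.1148  0.0251] yaw 76.09 down [-0.005  0.002 -1.   ] F [-0.2 -0.1 -0.4] open 0.0464 q [-0.41 -0.18  2.2   0.    1.12 -1.74]
 shift tool mm [-0.6  2.6 -2.8] twist -0.0
```

```bash
python3 -m inch '[{"x":0,"y":1,"z":-2,"twist":0},{"x":0,"y":0,"z":0,"twist":0},{"x":0,"y":0,"z":0,"twist":0},{"x":0,"y":0,"z":0,"twist":0},{"x":0,"y":0,"z":0,"twist":0},{"x":0,"y":0,"z":0,"twist":0},{"x":0,"y":0,"z":0,"twist":0}]' -1 60;  python3 - <<'E'
from h import *
info(.3927,-.116,.0225,76.1)
E
```

```text
t: 10.45
tool_pos: [0.395, -0.1165, 0.1946]
orientation: [-1.316, -1.029, 1.028]
force: [-1.0, 0.7, 5.8]
opening: 0.0188
t 10.45 grasp [ 0.3953 -0.1166  0.0276] yaw 76.09 down [ 0.002 -0.001 -1.   ] F [-1.   0.7  5.8] open 0.0188 q [-0.41 -0.17  2.19  0.    1.12 -1.74]
 shift tool mm [-0.   5.1  2.6] twist -0.0
```

Only about 11 mm of finger overlaps the bar's height. I'll reopen and take it 6 mm lower.

```bash
python3 -m inch '[{"x":0,"y":0,"z":0,"twist":0},{"x":0,"y":0,"z":0,"twist":0},{"x":0,"y":3,"z":0,"twist":0},{"x":0,"y":2,"z":0,"twist":0},{"x":0,"y":0,"z":0,"twist":0}]' -0.3 60;  python3 - <<'E'
from h import *
info(.3927,-.116,.0225,76.1)
E
```

```text
t: 10.95
tool_pos: [0.3941, -0.1162, 0.1881]
orientation: [-1.313, -1.028, 1.029]
force: [-0.4, 0.3, 0.5]
opening: 0.0325
t 10.95 grasp [ 0.3939 -0.1161  0.0211] yaw 76.09 down [-0.001  0.    -1.   ] F [-0.4  0.3  0.5] open 0.0325 q [-0.41 -0.16  2.2  -0.    1.11 -1.74]
 shift tool mm [-0.2 -1.4  1.2] twist -0.0
```

```bash
python3 -m inch '[{"x":0,"y":0,"z":0,"twist":0},{"x":0,"y":0,"z":0,"twist":0},{"x":0,"y":0,"z":0,"twist":0},{"x":0,"y":0,"z":0,"twist":0},{"x":0,"y":0,"z":0,"twist":0}]' -1 60;  python3 - <<'E'
from h import *
info(.3927,-.116,.12,76.1)
E
```

```text
t: 11.45
tool_pos: [0.3945, -0.1163, 0.1887]
orientation: [-1.314, -1.028, 1.028]
force: [0.6, 0.2, -2.4]
opening: 0.0196
t 11.45 grasp [ 0.3945 -0.1163  0.0217] yaw 76.09 down [-0. -0. -1.] F [ 0.6  0.2 -2.4] open 0.0196 q [-0.41 -0.16  2.2  -0.    1.11 -1.74]
 shift tool mm [ -0.1 -98.3   1.8] twist -0.0
```

```bash
python3 -m inch '[{"x":0,"y":-10,"z":0,"twist":0},{"x":0,"y":-25,"z":0,"twist":0},{"x":0,"y":-30,"z":0,"twist":0},{"x":0,"y":-25,"z":0,"twist":0},{"x":0,"y":-10,"z":0,"twist":0},{"x":15,"y":0,"z":0,"twist":0},{"x":35,"y":0,"z":0,"twist":0},{"x":35,"y":0,"z":0,"twist":0},{"x":35,"y":0,"z":0,"twist":0},{"x":35,"y":0,"z":0,"twist":0},{"x":18,"y":0,"z":0,"twist":0},{"x":0,"y":0,"z":0,"twist":0}]';  python3 - <<'E'
from h import *
from plant import imaging
t=cp((-.056,-.008));print(t)
s,M,g=info(*t,.054,76.1)
for n in("scene","side"):
    c=imaging.read_camera(n);pickle.dump(c,open(f"pics/{n}3.pkl","wb"))
    cv2.imwrite(f"pics/{n}3.png",c["color"][:,:,::-1])
E
```

```text
t: 12.65
tool_pos: [0.436, 0.0535, 0.2882]
orientation: [-1.312, -1.03, 1.031]
force: [0.3, -1.5, -2.2]
opening: 0.0195
(np.float64(0.5307203276360538), np.float64(0.03870950773770228))
t 12.65 grasp [0.4358 0.0536 0.1212] yaw 76.26 down [-0.001  0.001 -1.   ] F [ 0.3 -1.5 -2.2] open 0.0195 q [ 0.01 -0.23  2.05  0.    1.32 -1.33]
 shift tool mm [  8.   67.  -95.8] twist 0.003
```

View pics/scene3.png

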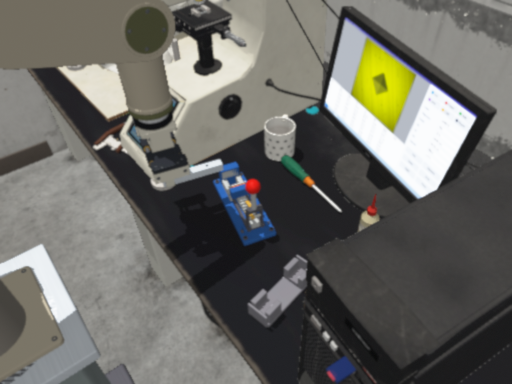

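View pics/side3.png

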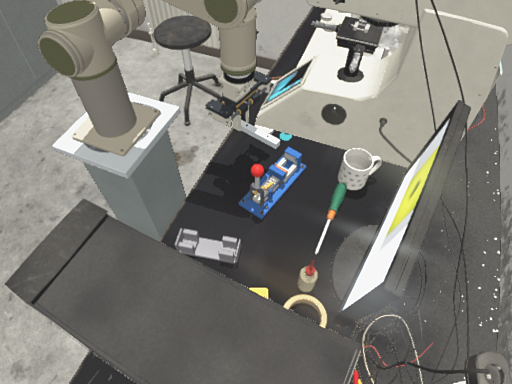

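```bash
python3 - <<'E'
from h import *
o=np.array([.587,.033]);a=-.243
Rm=np.array([[np.cos(a),np.sin(a)],[-np.sin(a),np.cos(a)]])
for n in("scene","side"):
    c=pickle.load(open(f"pics/{n}0.pkl","rb"));P=cloud(c);q=c["color"].astype(int)
    p=P.reshape(-1,3);L=(p[:,:2]-o)@Rm.T*1000
    k=(abs(L[:,0])<20)&(L[:,1]>-80)&(L[:,1]<45)
    for y in range(-60,45,3):
        m=k&(abs(L[:,1]-y)<1.5)
        if m.any(): print(n,y,m.sum(),"z",np.percentile(p[m,2]*1000,[10,50,90]).round(),q.reshape(-1,3)[m].mean(0).round())
E
python3 - <<'E'
import cv2
import sys;sys.path.insert(0,".")
for n,o in(("scene",(205,155)),("side",(240,140))):
    a=cv2.imread(f"pics/{n}0.png")[o[1]:o[1]+55,o[0]:o[0]+75]
    cv2.imwrite(f"pics/z_{n}.png",cv2.resize(a,None,fx=10,fy=10,interpolation=cv2.INTER_NEAREST))
E
```

```text
scene -60 23 z [19. 54. 57.] [ 63.  89. 138.]
scene -57 24 z [17. 56. 59.] [ 63.  99. 162.]
scene -54 24 z [17. 56. 58.] [ 63.  92. 148.]
scene -51 17 z [18. 57. 58.] [ 99. 105. 160.]
scene -48 13 z [10. 55. 57.] [108. 106. 140.]
scene -45 3 z [11. 14. 21.] [ 74.  84. 102.]
scene -42 7 z [50. 51. 52.] [182. 133. 137.]
scene -39 18 z [43. 50. 52.] [184. 151. 148.]
scene -36 20 z [47. 51. 52.] [193. 176. 172.]
scene -30 1 z [32. 32. 32.] [182. 184. 185.]
scene -24 1 z [30. 30. 30.] [187. 190. 192.]
scene -21 2 z [31. 31. 32.] [200. 202. 201.]
scene -18 2 z [30. 30. 30.] [202. 204. 202.]
scene -15 5 z [29. 31. 32.] [214. 215. 213.]
scene -12 5 z [30. 31. 32.] [210. 213. 212.]
scene -9 7 z [28. 30. 33.] [210. 212. 210.]
scene -6 5 z [29. 31. 31.] [206. 208. 208.]
scene -3 8 z [29. 31. 33.] [216. 218. 217.]
scene 0 8 z [26. 30. 32.] [199. 201. 200.]
scene 3 4 z [21. 30. 31.] [183. 186. 188.]
scene 6 12 z [10. 29. 31.] [163. 167. 173.]
scene 9 56 z [12. 34. 53.] [ 92. 105. 126.]
scene 12 132 z [18. 41. 56.] [ 80.  97. 123.]
scene 15 34 z [33. 56. 60.] [ 69. 104. 155.]
scene 18 12 z [58. 59
[... 906 characters left out ...]
 230.]
side -9 7 z [29. 33. 33.] [222. 222. 218.]
side -6 6 z [26. 33. 35.] [239. 240. 237.]
side -3 12 z [13. 29. 34.] [201. 207. 209.]
side 0 9 z [13. 31. 34.] [197. 213. 234.]
side 3 13 z [12. 16. 33.] [140. 158. 187.]
side 6 12 z [13. 30. 34.] [161. 172. 188.]
side 9 8 z [14. 27. 33.] [128. 141. 159.]
side 12 43 z [14. 33. 58.] [110. 123. 142.]
side 15 82 z [23. 43. 58.] [105. 120. 140.]
side 18 17 z [57. 60. 63.] [ 84. 138. 215.]
side 21 11 z [60. 61. 64.] [ 91. 151. 231.]
side 24 10 z [61. 61. 63.] [ 91. 150. 229.]
side 27 12 z [60. 61. 64.] [ 91. 150. 231.]
side 30 13 z [60. 62. 63.] [ 90. 150. 233.]
side 33 7 z [62. 62. 63.] [ 81. 132. 210.]
side 36 2 z [59. 59. 60.] [ 80. 122. 194.]
```

View pics/z_scene.png

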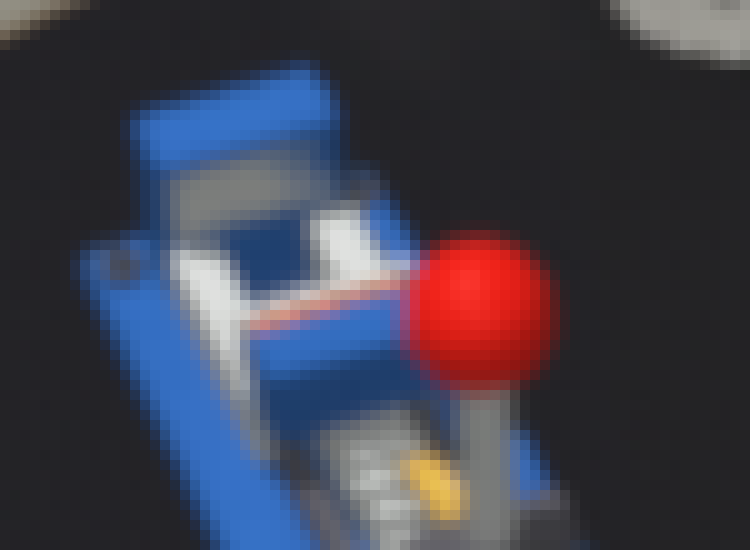

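View pics/z_side.png

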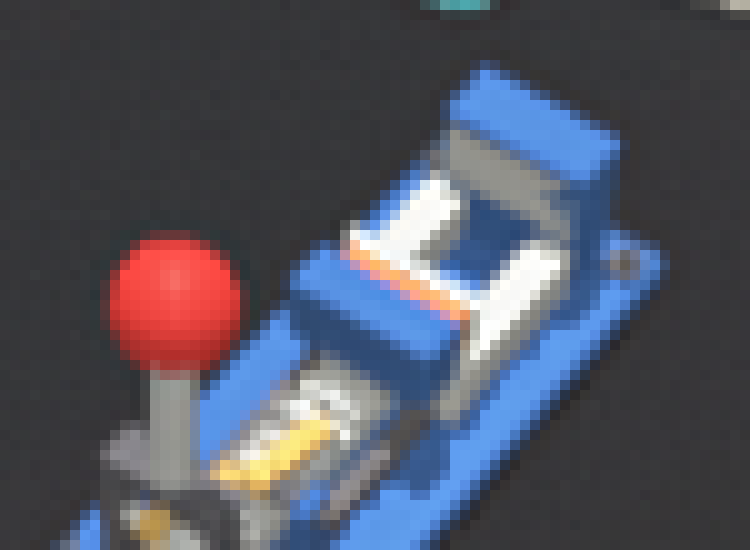

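```bash
python3 - <<'E'
from h import *
g=np.array([.4358,.0536,.1212])
for n in("scene","side"):
    c=pickle.load(open(f"pics/{n}3.pkl","rb"));p=cloud(c).reshape(-1,3);q=c["color"].reshape(-1,3).astype(int)
    m=(q.min(1)>150)&(p[:,0]>.4)&(p[:,0]<.6)&(p[:,1]>-.02)&(p[:,1]<.08)&(p[:,2]>.08)&(p[:,2]<.145)
    b=p[m];print(n,m.sum(),b[:,2].min(),b[:,2].max(),cv2.minAreaRect((b[:,:2]*1000).astype(np.float32)),"far end x max",b[:,0].max(), b[b[:,0].argmax()])
    xx=b[:,0];A=np.polyfit(xx,b[:,2],1);print("slope z/x",A)
E
```

```text
scene 216 0.1025538195647665 0.12032042397416931 ((489.67413330078125, 39.45306396484375), (24.58596420288086, 139.83900451660156), 76.48624420166016) far end x max 0.5590976842055393 [0.55909768 0.03184039 0.11724685]
slope z/x [0.03186336 0.10076408]
side 383 0.10321775719218884 0.1427301331234978 ((493.08441162109375, 32.46627426147461), (48.557861328125, 131.94204711914062), 70.19070434570312) far end x max 0.5588239581129668 [0.55882396 0.03059111 0.1168069 ]
slope z/x [-0.02069622  0.12805587]
```

```bash
python3 -m inch '[{"x":3,"y":0,"z":-15,"twist":0},{"x":3,"y":0,"z":-25,"twist":0},{"x":0,"y":0,"z":-25,"twist":0},{"x":0,"y":0,"z":-20,"twist":0},{"x":0,"y":0,"z":-11,"twist":0},{"x":0,"y":15,"z":0,"twist":0},{"x":0,"y":10,"z":0,"twist":0},{"x":0,"y":0,"z":0,"twist":0},{"x":0,"y":0,"z":0,"twist":0}]';  python3 - <<'E'
from h import *
from plant import imaging
t=cp((-.056,-.010));s,M,g=info(*t,.0537,76.1)
for n in("scene","side"):
    c=imaging.read_camera(n);pickle.dump(c,open(f"pics/{n}4.pkl","wb"))
    o=(195,140) if n=="scene" else (220,120)
    cv2.imwrite(f"pics/{n}4.png",cv2.resize(c["color"][o[1]:o[1]+75,o[0]:o[0]+100,::-1],None,fx=7,fy=7,interpolation=cv2.INTER_CUBIC))
E
```

```text
t: 13.65
tool_pos: [0.5297, 0.0345, 0.2627]
orientation: [-1.313, -1.027, 1.03]
force: [0.3, -0.3, -0.5]
opening: 0.0196
t 13.65 grasp [0.5293 0.0345 0.0957] yaw 76.10 down [-0.002  0.    -1.   ] F [ 0.3 -0.3 -0.5] open 0.0196 q [-0.03  0.06  1.83 -0.    1.25 -1.36]
 shift tool mm [ 2.4 42.  -0.5] twist 0.0
```

View pics/scene4.png

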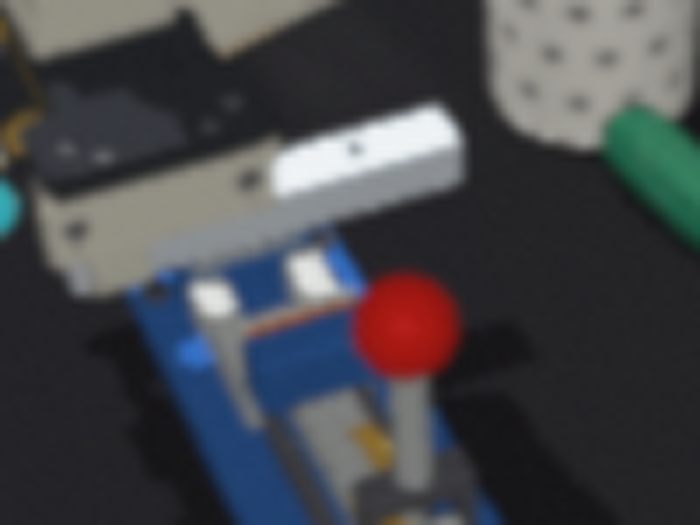

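View pics/side4.png

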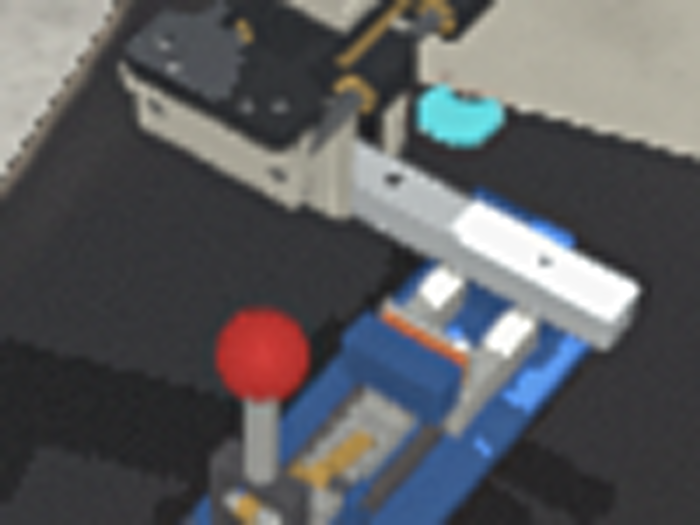

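The bar hangs level above the gap and parallel to the jaws, so I'll lower it.

```bash
python3 -m inch '[{"x":2,"y":8,"z":0,"twist":0},{"x":0,"y":12,"z":0,"twist":0},{"x":0,"y":10,"z":0,"twist":0},{"x":0,"y":6,"z":0,"twist":0},{"x":0,"y":3,"z":0,"twist":0},{"x":0,"y":0,"z":0,"twist":0},{"x":0,"y":0,"z":0,"twist":0}]';  python3 - <<'E'
from h import *
t=cp((-.056,-.010));s,M,g=info(*t,.0537,76.1)
E
```

```text
t: 14.45
tool_pos: [0.5314, 0.0363, 0.2249]
orientation: [-1.315, -1.029, 1.028]
force: [-0.7, -0.9, -1.9]
opening: 0.0195
t 14.45 grasp [0.5314 0.0363 0.0579] yaw 76.08 down [ 0. -0. -1.] F [-0.7 -0.9 -1.9] open 0.0195 q [-0.03  0.11  1.85  0.    1.18 -1.36]
 shift tool mm [0.2 4.2 1.3] twist -0.0
```

```bash
python3 -m inch '[{"x":0,"y":2,"z":0,"twist":0},{"x":0,"y":1,"z":0,"twist":0},{"x":0,"y":1,"z":0,"twist":0},{"x":0,"y":0,"z":0,"twist":0},{"x":0,"y":0,"z":0,"twist":0}]';  python3 - <<'E'
from h import *
from plant import imaging
t=cp((-.056,-.010));s,M,g=info(*t,.0537,76.1)
for n in("side",):
    c=imaging.read_camera(n)
    o=(195,140) if n=="scene" else (220,120)
    cv2.imwrite(f"pics/{n}5.png",cv2.resize(c["color"][o[1]:o[1]+75,o[0]:o[0]+100,::-1],None,fx=7,fy=7,interpolation=cv2.INTER_CUBIC))
E
```

```text
t: 14.95
tool_pos: [0.5313, 0.0363, 0.2209]
orientation: [-1.315, -1.029, 1.028]
force: [0.1, -0.3, -1.7]
opening: 0.0194
t 14.95 grasp [0.5313 0.0363 0.0539] yaw 76.09 down [ 0. -0. -1.] F [ 0.1 -0.3 -1.7] open 0.0194 q [-0.03  0.12  1.85 -0.    1.17 -1.36]
 shift tool mm [0.2 0.2 1.2] twist -0.0
```

View pics/side5.png

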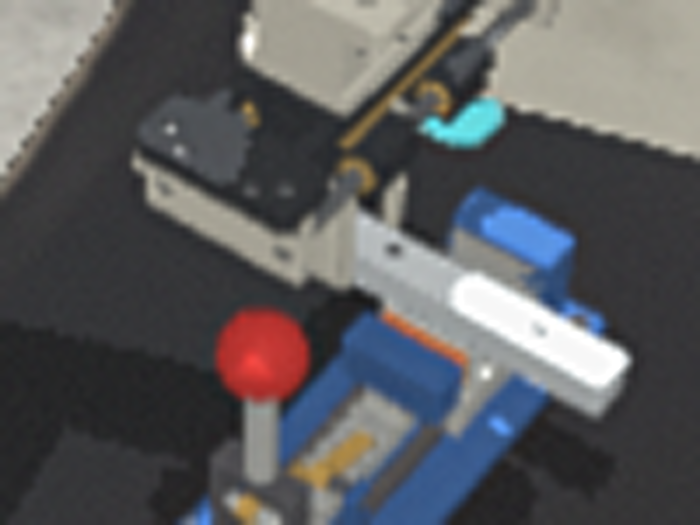

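Between the jaws, but the weight is still on the hand (−1.7 N), so I'll lower a little further.

```bash
for i in 1 ; do python3 -m inch '[{"x":0,"y":1,"z":0,"twist":0},{"x":0,"y":0,"z":0,"twist":0},{"x":0,"y":0,"z":0,"twist":0}]'; done; python3 -m inch '[{"x":0,"y":1,"z":0,"twist":0},{"x":0,"y":0,"z":0,"twist":0},{"x":0,"y":0,"z":0,"twist":0}]'
```

```text
t: 15.3
tool_pos: [0.5313, 0.0363, 0.2205]
orientation: [-1.315, -1.029, 1.028]
force: [-4.1, 0.3, 5.9]
opening: 0.0194
t: 15.6
tool_pos: [0.5314, 0.0363, 0.2202]
orientation: [-1.314, -1.029, 1.029]
force: [-8.5, 0.2, 13.1]
opening: 0.0192
```

```bash
python3 -m inch '[{"x":0,"y":-1,"z":0,"twist":0},{"x":0,"y":0,"z":0,"twist":0},{"x":0,"y":0,"z":0,"twist":0},{"x":0,"y":0,"z":0,"twist":0},{"x":0,"y":0,"z":0,"twist":0},{"x":0,"y":0,"z":0,"twist":0},{"x":0,"y":0,"z":0,"twist":0}]' 0 60;  python3 - <<'E'
from h import *
from plant import imaging
t=cp((-.056,-.010));s,M,g=info(*t,.0537,76.1)
for n in("side","scene"):
    c=imaging.read_camera(n);pickle.dump(c,open(f"pics/{n}6.pkl","wb"))
    o=(195,140) if n=="scene" else (220,120)
    cv2.imwrite(f"pics/{n}6.png",cv2.resize(c["color"][o[1]:o[1]+75,o[0]:o[0]+100,::-1],None,fx=7,fy=7,interpolation=cv2.INTER_CUBIC))
E
```

```text
t: 16.3
tool_pos: [0.5312, 0.0363, 0.2196]
orientation: [-1.314, -1.028, 1.029]
force: [-0.6, 0.6, 0.3]
opening: 0.0464
t 16.30 grasp [0.5311 0.0363 0.0526] yaw 76.09 down [-0. -0. -1.] F [-0.6  0.6  0.3] open 0.0464 q [-0.03  0.12  1.85 -0.    1.17 -1.36]
 shift tool mm [ 0.3 -1.1  1. ] twist -0.0
```

View pics/side6.png

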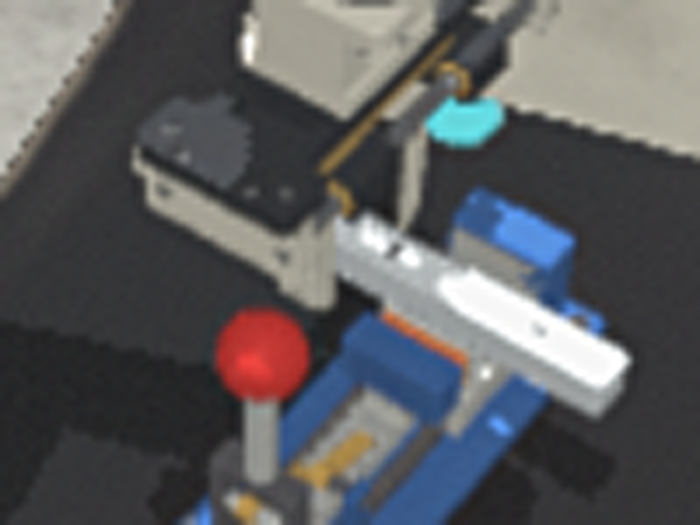

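View pics/scene6.png

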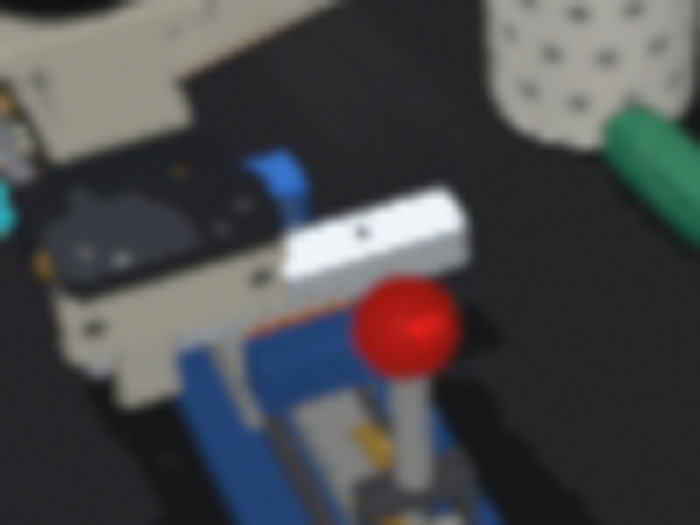

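Released and lying on the bed. Lift the hand clear, then measure the bar and ball.

```bash
python3 -m inch '[{"x":0,"y":-10,"z":0,"twist":0},{"x":0,"y":-25,"z":0,"twist":0},{"x":0,"y":-35,"z":0,"twist":0},{"x":0,"y":-40,"z":0,"twist":0},{"x":0,"y":-40,"z":0,"twist":0},{"x":0,"y":-20,"z":0,"twist":0},{"x":0,"y":-5,"z":0,"twist":0},{"x":0,"y":0,"z":0,"twist":0}]';  python3 - <<'E'
from h import *
from plant import imaging
o2=np.array([.587,.033]);a=-.243
Rm=np.array([[np.cos(a),np.sin(a)],[-np.sin(a),np.cos(a)]])
s,M,g=info(.552,-.115,.142,76.1)
rr=[]
for n in("side","scene"):
    c=imaging.read_camera(n);pickle.dump(c,open(f"pics/{n}7.pkl","wb"))
    p=cloud(c).reshape(-1,3);q=c["color"].reshape(-1,3).astype(int)
    m=(q.min(1)>150)&(p[:,0]>.48)&(p[:,0]<.68)&(p[:,1]>-.03)&(p[:,1]<.08)&(p[:,2]>.046)&(p[:,2]<.06)
    r=cv2.minAreaRect((p[m,:2]*1000).astype(np.float32));print(n,m.sum(),np.median(p[m,2]),r,"clamp",Rm@(np.array(r[0])/1000-o2))
    # ball: mask centroid ray
    m=((q[:,0]>110)&(q[:,1]<.4*q[:,0])&(q[:,2]<.4*q[:,0])&(np.hypot(p[:,0]-.552,p[:,1]+.115)<.06)).reshape(384,512).astype(np.uint8)
    nn,l,st,ce=cv2.connectedComponentsWithStats(m);i=1+np.argmax(st[1:,4]);ys,xs=np.nonzero(l==i)
    (u,v),rad=cv2.minEnclosingCircle(np.c_[xs,ys].astype(np.float32))
    Rw,t=pose(c);d=(rays(c,[(u,v)])@Rw.T)[0];d/=np.linalg.norm(d);rr.append((t,d));print(" ball px",u,v,rad, "at z .14 ",onplane(c,[(u,v)],.142))
    cv2.imwrite(f"pics/{n}7.png",c["color"][:,:,::-1])
A=sum(np.eye(3)-np.outer(d,d) for t,d in rr);b=sum((np.eye(3)-np.outer(d,d))@t for t,d in rr)
x=np.linalg.solve(A,b);print("ball",x,"clamp",Rm@(x[:2]-o2))
E
```

```text
t: 17.2
tool_pos: [0.5313, 0.0363, 0.3956]
orientation: [-1.316, -1.03, 1.028]
force: [-0.4, -0.9, -0.4]
opening: 0.0464
t 17.20 grasp [0.5316 0.0363 0.2286] yaw 76.09 down [ 0.002 -0.    -1.   ] F [-0.4 -0.9 -0.4] open 0.0464 q [-0.03 -0.05  1.69  0.    1.5  -1.36]
 shift tool mm [-142.    86.7  -56. ] twist -0.0
side 347 0.05290766654570278 ((584.1671752929688, 15.812253952026367), (38.67963409423828, 141.18247985839844), 76.44380950927734) clamp [ 0.00138604 -0.0173644 ]
 ball px 257.03424072265625 170.4178009033203 6.500718116760254 at z .14  [[ 0.5514841  -0.10441088  0.142     ]]
scene 214 0.05056498940821419 ((586.8086547851562, 21.39617156982422), (22.87310791015625, 139.2147674560547), 75.79339599609375) clamp [ 0.00260634 -0.01130895]
 ball px 252.36956787109375 186.06521606445312 7.068830490112305 at z .14  [[ 0.55391382 -0.10795069  0.142     ]]
ball [ 0.55274315 -0.10836162  0.14480775] clamp [ 0.00076341 -0.14545122]
```

View pics/scene7.png

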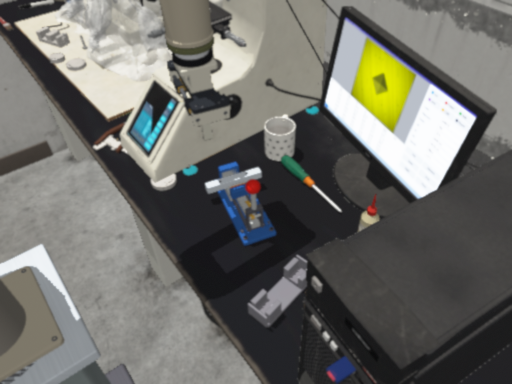

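Bar centre is within ~2 mm of the clamp's middle, between the jaws. Ball at (0.5527, −0.1084, 0.1445), i.e. upright as geometry predicts. Next, go above the ball.

```bash
python3 -m inch '[{"x":-20,"y":0,"z":-9,"twist":0},{"x":-34,"y":0,"z":-14,"twist":0},{"x":-34,"y":0,"z":-14,"twist":0},{"x":-34,"y":0,"z":-12,"twist":0},{"x":-14,"y":0,"z":-6,"twist":0},{"x":0,"y":15,"z":0,"twist":0},{"x":0,"y":0,"z":0,"twist":0}]' 0.3 30;  python3 - <<'E'
from h import *
s,M,g=info(.5527,-.1084,.146,76.1)
E
```

```text
t: 18.0
tool_pos: [0.551, -0.1081, 0.3756]
orientation: [-1.309, -1.025, 1.03]
force: [0.2, 0.9, -0.4]
opening: 0.0604
t 18.00 grasp [ 0.55   -0.1077  0.2086] yaw 76.06 down [-0.006  0.002 -1.   ] F [ 0.2  0.9 -0.4] open 0.0604 q [-0.29  0.04  1.63  0.    1.47 -1.61]
 shift tool mm [-0.1 62.6 -3.1] twist -0.001
```

```bash
python3 -m inch '[{"x":0,"y":20,"z":-1,"twist":0},{"x":0,"y":22,"z":-1,"twist":0},{"x":0,"y":15,"z":0,"twist":0},{"x":0,"y":5,"z":0,"twist":0},{"x":0,"y":0,"z":0,"twist":0}]';  python3 - <<'E'
from h import *
from plant import imaging
s,M,g=info(.5527,-.1084,.146,76.1)
for n in("side","scene"):
    c=imaging.read_camera(n)
    o=(195,130) if n=="scene" else (210,110)
    cv2.imwrite(f"pics/{n}8.png",cv2.resize(c["color"][o[1]:o[1]+80,o[0]:o[0]+100,::-1],None,fx=7,fy=7,interpolation=cv2.INTER_CUBIC))
E
```

```text
t: 18.5
tool_pos: [0.5535, -0.1085, 0.3167]
orientation: [-1.312, -1.028, 1.03]
force: [0.2, -0.3, -0.3]
opening: 0.0606
t 18.50 grasp [ 0.5531 -0.1084  0.1497] yaw 76.14 down [-0.002  0.001 -1.   ] F [ 0.2 -0.3 -0.3] open 0.0606 q [-0.28  0.09  1.69  0.    1.36 -1.61]
 shift tool mm [-0.1  3.7  0.4] twist 0.001
```

View pics/side8.png

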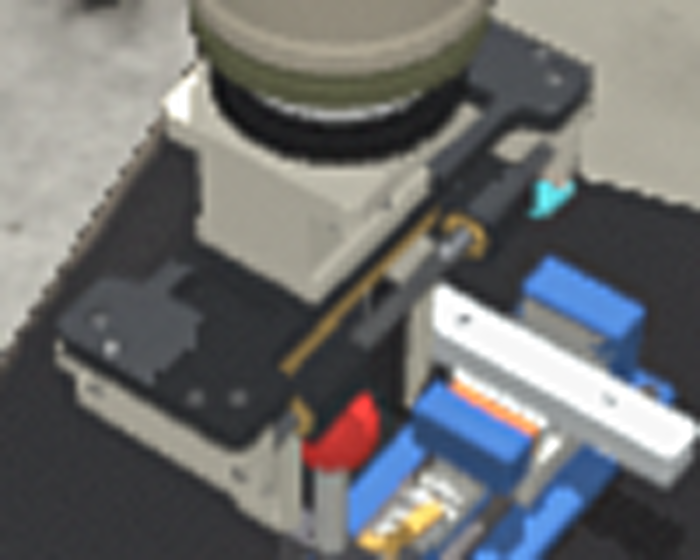

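View pics/scene8.png

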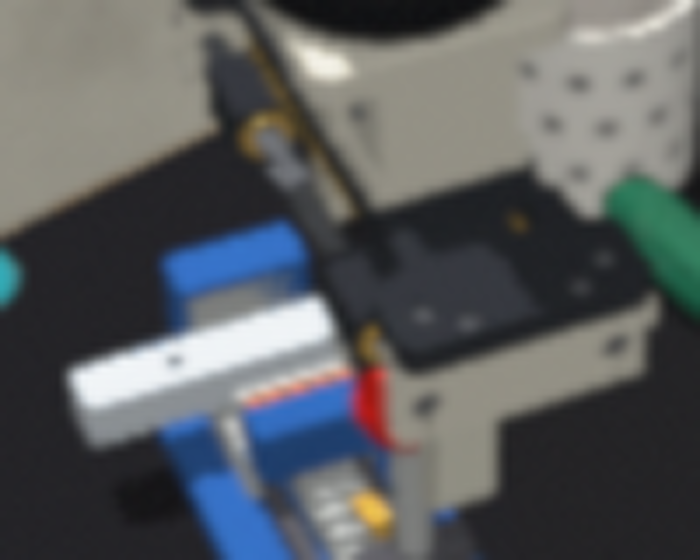

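The ball is between the fingers. Lower slightly and close.

```bash
python3 -m inch '[{"x":0,"y":2,"z":0,"twist":0},{"x":0,"y":1,"z":0,"twist":0},{"x":0,"y":0,"z":0,"twist":0},{"x":0,"y":0,"z":0,"twist":0},{"x":0,"y":0,"z":0,"twist":0},{"x":0,"y":0,"z":0,"twist":0},{"x":0,"y":0,"z":0,"twist":0},{"x":0,"y":0,"z":0,"twist":0}]' -1 30;  python3 - <<'E'
from h import *
s,M,g=info(.5527,-.1084,.146,76.1)
E
```

```text
t: 19.4
tool_pos: [0.5539, -0.1095, 0.315]
orientation: [-1.315, -1.029, 1.028]
force: [0.1, -0.1, 1.7]
opening: 0.0306
t 19.40 grasp [ 0.554  -0.1095  0.148 ] yaw 76.09 down [ 0. -0. -1.] F [ 0.1 -0.1  1.7] open 0.0306 q [-0.29  0.1   1.69 -0.    1.35 -1.61]
 shift tool mm [0.8 2.  1.5] twist -0.0
```

Holding the ball. First the back stroke.

```bash
python3 -m inch '[{"x":-8,"y":0.2,"z":0,"twist":0},{"x":-8,"y":0.8,"z":0,"twist":0},{"x":-8,"y":1.2,"z":0,"twist":0},{"x":-8,"y":1.7,"z":0,"twist":0},{"x":-5,"y":1.4,"z":0,"twist":0},{"x":0,"y":0,"z":0,"twist":0},{"x":0,"y":0,"z":0,"twist":0}]';  python3 - <<'E'
from h import *
o2=np.array([.587,.033]);a=-.243
Rm=np.array([[np.cos(a),np.sin(a)],[-np.sin(a),np.cos(a)]])
s,M,g=info();print("clamp",Rm@(g[:2]-o2))
E
```

```text
t: 20.1
tool_pos: [0.5448, -0.1453, 0.3093]
orientation: [-1.314, -1.028, 1.029]
force: [-1.1, 3.5, 1.4]
opening: 0.0305
t 20.10 grasp [ 0.5447 -0.1453  0.1423] yaw 76.08 down [-0.001  0.    -1.   ] F [-1.1  3.5  1.4] open 0.0305 q [-0.35  0.1   1.7   0.    1.34 -1.68]
clamp [ 0.0018348  -0.18324069]
```

```bash
python3 -m inch '[{"x":-2,"y":0.3,"z":0,"twist":0},{"x":0,"y":0,"z":0,"twist":0},{"x":0,"y":0,"z":0,"twist":0}]'; python3 -m inch '[{"x":7,"y":-1.5,"z":0,"twist":0},{"x":8,"y":-1.7,"z":0,"twist":0},{"x":8,"y":-1.2,"z":0,"twist":0},{"x":8,"y":-0.8,"z":0,"twist":0},{"x":8,"y":-0.2,"z":0,"twist":0},{"x":8,"y":0.2,"z":0,"twist":0},{"x":8,"y":0.8,"z":0,"twist":0},{"x":8,"y":1.2,"z":0,"twist":0},{"x":8,"y":1.7,"z":0,"twist":0},{"x":4,"y":1.2,"z":0,"twist":0},{"x":0,"y":0,"z":0,"twist":0}]';  python3 - <<'E'
from h import *
from plant import imaging
o2=np.array([.587,.033]);a=-.243
Rm=np.array([[np.cos(a),np.sin(a)],[-np.sin(a),np.cos(a)]])
s,M,g=info();print("clamp",Rm@(g[:2]-o2))
E
```

```text
t: 20.4
tool_pos: [0.5446, -0.1459, 0.3092]
orientation: [-1.312, -1.03, 1.027]
force: [-0.3, 10.6, 4.5]
opening: 0.0307
t: 21.5
tool_pos: [0.5635, -0.0753, 0.3109]
orientation: [-1.32, -1.03, 1.029]
force: [2.4, -4.5, 3.7]
opening: 0.0306
t 21.50 grasp [ 0.5642 -0.076   0.1439] yaw 76.09 down [ 0.004 -0.004 -1.   ] F [ 2.4 -4.5  3.7] open 0.0306 q [-0.22  0.11  1.69 -0.    1.34 -1.55]
clamp [ 0.00407254 -0.11125681]
```

```bash
python3 -m inch '[{"x":2,"y":0.3,"z":0,"twist":0},{"x":0,"y":0,"z":0,"twist":0},{"x":0,"y":0,"z":0,"twist":0}]';  python3 - <<'E'
from h import *
from plant import imaging
o2=np.array([.587,.033]);a=-.243
Rm=np.array([[np.cos(a),np.sin(a)],[-np.sin(a),np.cos(a)]])
s,M,g=info();print("clamp",Rm@(g[:2]-o2))
for n in("side","scene"):
    c=imaging.read_camera(n)
    o=(195,130) if n=="scene" else (210,110)
    cv2.imwrite(f"pics/{n}9.png",cv2.resize(c["color"][o[1]:o[1]+80,o[0]:o[0]+100,::-1],None,fx=7,fy=7,interpolation=cv2.INTER_CUBIC))
E
```

```text
t: 21.8
tool_pos: [0.5637, -0.0748, 0.3109]
orientation: [-1.322, -1.028, 1.03]
force: [-0.2, -11.0, 6.6]
opening: 0.0308
t 21.80 grasp [ 0.5642 -0.0758  0.1439] yaw 76.04 down [ 0.003 -0.006 -1.   ] F [ -0.2 -11.    6.6] open 0.0308 q [-0.22  0.11  1.69 -0.01  1.34 -1.55]
clamp [ 0.00407478 -0.11110489]
```

View pics/side9.png

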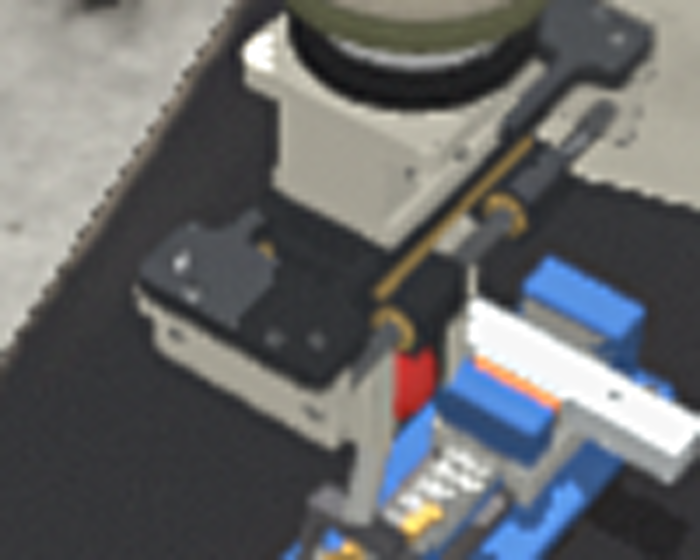

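The jaw moved forward on stroke 1, and both stops were felt (~11 N). Strokes 2 and 3 next.

```bash
cat > chk.py <<'E'
from h import *
from plant import imaging
import sys
o2=np.array([.587,.033]);a=-.243
Rm=np.array([[np.cos(a),np.sin(a)],[-np.sin(a),np.cos(a)]])
s,M,g=info();print("clamp",Rm@(g[:2]-o2))
for n in sys.argv[2:]:
    c=imaging.read_camera(n);pickle.dump(c,open(f"pics/{n}{sys.argv[1]}.pkl","wb"))
    o=(195,130) if n=="scene" else (210,110)
    cv2.imwrite(f"pics/{n}{sys.argv[1]}.png",cv2.resize(c["color"][o[1]:o[1]+80,o[0]:o[0]+100,::-1],None,fx=7,fy=7,interpolation=cv2.INTER_CUBIC))
E
python3 -m inch '[{"x":-7,"y":-1.5,"z":0,"twist":0},{"x":-8,"y":-1.7,"z":0,"twist":0},{"x":-8,"y":-1.2,"z":0,"twist":0},{"x":-8,"y":-0.8,"z":0,"twist":0},{"x":-8,"y":-0.2,"z":0,"twist":0},{"x":-8,"y":0.2,"z":0,"twist":0},{"x":-8,"y":0.8,"z":0,"twist":0},{"x":-8,"y":1.2,"z":0,"twist":0},{"x":-8,"y":1.7,"z":0,"twist":0},{"x":-5,"y":1.5,"z":0,"twist":0},{"x":0,"y":0,"z":0,"twist":0},{"x":0,"y":0,"z":0,"twist":0}]'; python3 chk.py 10
```

```text
t: 23.1
tool_pos: [0.5448, -0.1457, 0.3094]
orientation: [-1.313, -1.029, 1.028]
force: [-1.0, 5.2, 4.9]
opening: 0.0307
t 23.10 grasp [ 0.5449 -0.1454  0.1424] yaw 76.10 down [ 0.     0.001 -1.   ] F [-1.   5.2  4.9] open 0.0307 q [-0.35  0.1   1.7   0.    1.34 -1.68]
clamp [ 0.00202279 -0.1833206 ]
```

```bash

python3 -m inch '[{"x":7,"y":-1.5,"z":0,"twist":0},{"x":8,"y":-1.7,"z":0,"twist":0},{"x":8,"y":-1.2,"z":0,"twist":0},{"x":8,"y":-0.8,"z":0,"twist":0},{"x":8,"y":-0.2,"z":0,"twist":0},{"x":8,"y":0.2,"z":0,"twist":0},{"x":8,"y":0.8,"z":0,"twist":0},{"x":8,"y":1.2,"z":0,"twist":0},{"x":8,"y":1.7,"z":0,"twist":0},{"x":5,"y":1.5,"z":0,"twist":0},{"x":0,"y":0,"z":0,"twist":0},{"x":0,"y":0,"z":0,"twist":0}]'; python3 chk.py 11 side scene
```

```text
t: 24.3
tool_pos: [0.5636, -0.0747, 0.3109]
orientation: [-1.322, -1.027, 1.03]
force: [-1.7, -12.5, 7.8]
opening: 0.0304
t 24.30 grasp [ 0.564  -0.0757  0.1439] yaw 76.03 down [ 0.003 -0.006 -1.   ] F [ -1.7 -12.5   7.8] open 0.0304 q [-0.22  0.11  1.69 -0.01  1.34 -1.55]
clamp [ 0.00388007 -0.11107111]
```

View pics/side11.png

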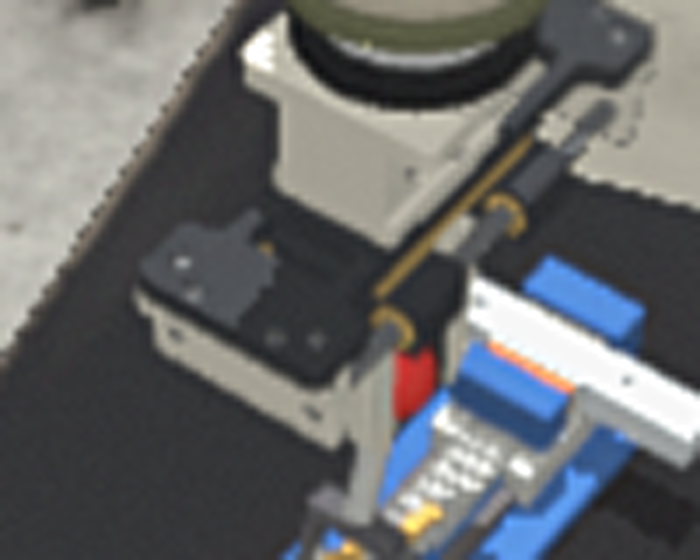

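Stroke 2 moved the jaw on, and the bar is now being pushed. Stroke 3.

```bash

python3 -m inch '[{"x":-7,"y":-1.5,"z":0,"twist":0},{"x":-8,"y":-1.7,"z":0,"twist":0},{"x":-8,"y":-1.2,"z":0,"twist":0},{"x":-8,"y":-0.8,"z":0,"twist":0},{"x":-8,"y":-0.2,"z":0,"twist":0},{"x":-8,"y":0.2,"z":0,"twist":0},{"x":-8,"y":0.8,"z":0,"twist":0},{"x":-8,"y":1.2,"z":0,"twist":0},{"x":-8,"y":1.7,"z":0,"twist":0},{"x":-5,"y":1.5,"z":0,"twist":0},{"x":0,"y":0,"z":0,"twist":0},{"x":0,"y":0,"z":0,"twist":0}]'; python3 chk.py 12
python3 -m inch '[{"x":7,"y":-1.5,"z":0,"twist":0},{"x":8,"y":-1.7,"z":0,"twist":0},{"x":8,"y":-1.2,"z":0,"twist":0},{"x":8,"y":-0.8,"z":0,"twist":0},{"x":8,"y":-0.2,"z":0,"twist":0},{"x":8,"y":0.2,"z":0,"twist":0},{"x":8,"y":0.8,"z":0,"twist":0},{"x":8,"y":1.2,"z":0,"twist":0},{"x":8,"y":1.7,"z":0,"twist":0},{"x":5,"y":1.5,"z":0,"twist":0},{"x":0,"y":0,"z":0,"twist":0},{"x":0,"y":0,"z":0,"twist":0}]'; python3 chk.py 13 side scene
```

```text
t: 25.6
tool_pos: [0.5447, -0.1456, 0.3092]
orientation: [-1.313, -1.029, 1.028]
force: [-1.6, 4.6, 3.3]
opening: 0.0305
t 25.60 grasp [ 0.5447 -0.1454  0.1422] yaw 76.10 down [-0.     0.001 -1.   ] F [-1.6  4.6  3.3] open 0.0305 q [-0.35  0.1   1.7   0.    1.34 -1.68]
clamp [ 0.00182118 -0.18330509]
t: 26.8
tool_pos: [0.5636, -0.0747, 0.311]
orientation: [-1.322, -1.027, 1.03]
force: [-1.7, -13.4, 9.2]
opening: 0.0303
t 26.80 grasp [ 0.5641 -0.0758  0.144 ] yaw 76.04 down [ 0.003 -0.007 -1.   ] F [ -1.7 -13.4   9.2] open 0.0303 q [-0.22  0.11  1.69 -0.01  1.34 -1.55]
clamp [ 0.00393255 -0.11106924]
```

View pics/side13.png

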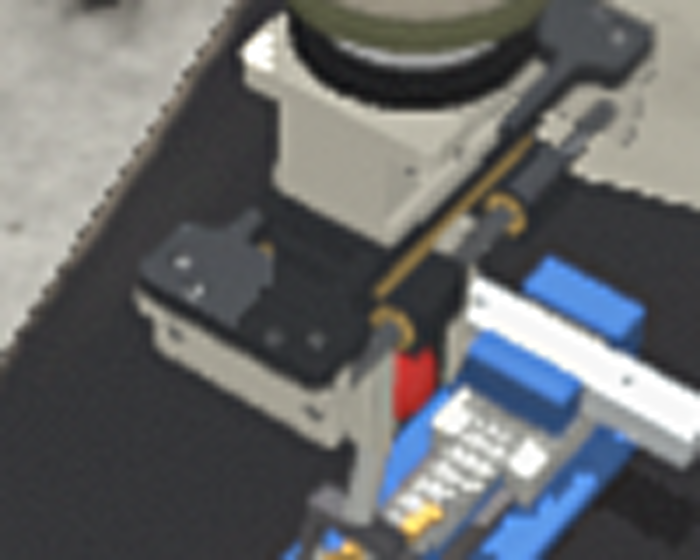

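View pics/scene13.png

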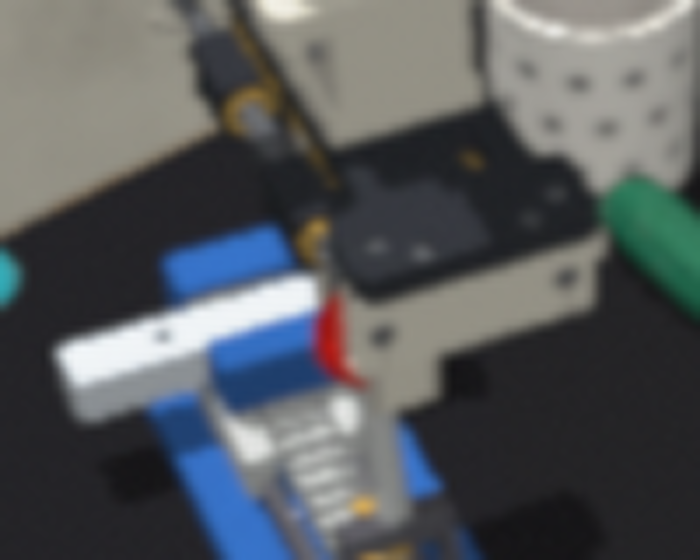

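After stroke 3 the nose's orange block has gone into the jaw and the bar is against the fixed jaw. Take the lever back so the jaw settles on the holding pawl, then check.

```bash

python3 -m inch '[{"x":-7,"y":-1.5,"z":0,"twist":0},{"x":-8,"y":-1.7,"z":0,"twist":0},{"x":-8,"y":-1.2,"z":0,"twist":0},{"x":-8,"y":-0.8,"z":0,"twist":0},{"x":-8,"y":-0.2,"z":0,"twist":0},{"x":-8,"y":0.2,"z":0,"twist":0},{"x":-8,"y":0.8,"z":0,"twist":0},{"x":-8,"y":1.2,"z":0,"twist":0},{"x":-8,"y":1.7,"z":0,"twist":0},{"x":-5,"y":1.5,"z":0,"twist":0},{"x":0,"y":0,"z":0,"twist":0},{"x":0,"y":0,"z":0,"twist":0}]'; python3 chk.py 14 side scene
```

```text
t: 28.1
tool_pos: [0.5447, -0.1456, 0.3091]
orientation: [-1.313, -1.029, 1.028]
force: [-1.8, 5.7, 4.9]
opening: 0.0307
t 28.10 grasp [ 0.5446 -0.1454  0.1421] yaw 76.10 down [-0.     0.001 -1.   ] F [-1.8  5.7  4.9] open 0.0307 q [-0.35  0.1   1.7   0.    1.34 -1.68]
clamp [ 0.00176335 -0.18331228]
```

View pics/side14.png

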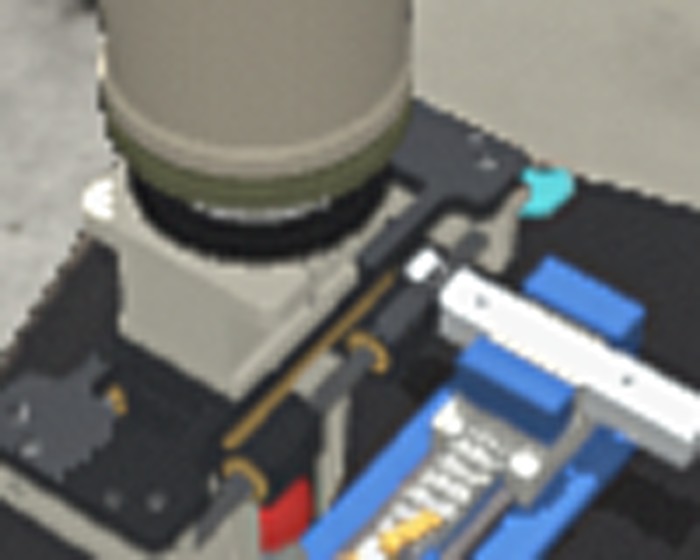

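View pics/scene14.png

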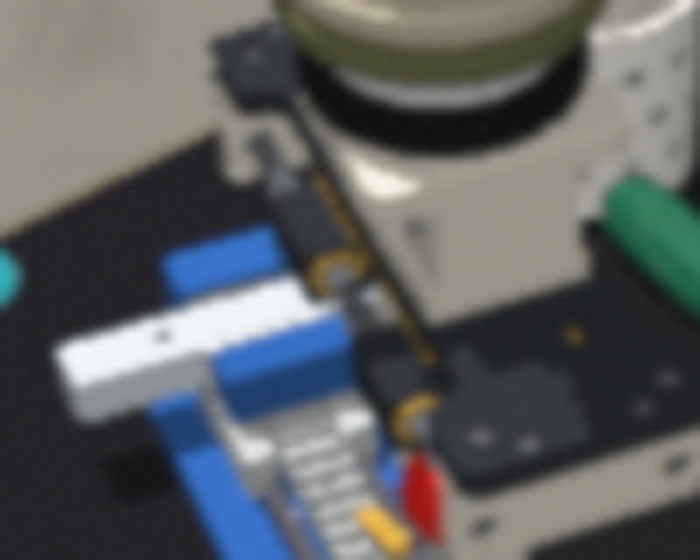

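```bash
cat > prof.py <<'E'
from h import *
import sys
o=np.array([.587,.033]);a=-.243
Rm=np.array([[np.cos(a),np.sin(a)],[-np.sin(a),np.cos(a)]])
for n in("scene","side"):
  for k0 in sys.argv[1:]:
    c=pickle.load(open(f"pics/{n}{k0}.pkl","rb"));p=cloud(c).reshape(-1,3);q=c["color"].reshape(-1,3).astype(int)
    L=(p[:,:2]-o)@Rm.T*1000
    blue=(q[:,2]>1.5*q[:,0])&(q[:,2]>130)&(L[:,0]>-22)&(L[:,0]<22)&(p[:,2]>.052)&(p[:,2]<.066)
    w=(q.min(1)>200)&(abs(L[:,0])<22)&(p[:,2]>.045)&(p[:,2]<.06)
    j=blue&(L[:,1]<0);f=blue&(L[:,1]>0)
    print(n,k0,"jaw top y",np.percentile(L[j,1],[3,50,97]).round(1),j.sum(),"fixed",np.percentile(L[f,1],[3,97]).round(1) if f.any() else None,"white y",np.percentile(L[w,1],[3,50,97]).round(1) if w.any() else None,w.sum())
E
python3 prof.py 0 7 11 13 14
```

```text
scene 0 jaw top y [-64.5 -57.8 -50. ] 75 fixed [11.2 31.9] white y [634.8 650.7 681.9] 65
scene 7 jaw top y [-57.8 -54.8 -50. ] 21 fixed [13.6 32.5] white y [637.1 653.8 670.8] 61
scene 11 jaw top y [-38.6 -32.7 -24.1] 65 fixed [11.4 31.3] white y [-10.9   0.1  12.4] 108
scene 13 jaw top y [-28.1 -21.5 -13.7] 75 fixed [10.6 31.9] white y [ -4.6   3.4 368.7] 82
scene 14 jaw top y [-34.6 -27.3 -18.2] 96 fixed [10.5 30.9] white y [-9.5  0.2 10.7] 94
side 0 jaw top y [-62.2 -55.7 -46.3] 77 fixed [14.3 33.4] white y [-201.6  644.7  697.8] 55
side 7 jaw top y [-61.1 -55.6 -47.9] 69 fixed [14.6 33.7] white y [-195.4  645.3  694.9] 46
side 11 jaw top y [-36.1 -29.9 -21.1] 73 fixed [14.2 34. ] white y [ -9.8   7.6 689.5] 140
side 13 jaw top y [-26.1 -19.6 -11. ] 74 fixed [14.5 34.3] white y [ -4.5   8.8 691.1] 120
side 14 jaw top y [-31.3 -24.4 -15.4] 80 fixed [14.4 33.9] white y [ -8.8   7.  687.6] 133
```

The jaw has advanced about 31 mm net after springing back ~5.5 mm onto the pawl. With a gap of ~47 mm and a 20 mm bar, that puts the nose in by ~4–5 mm, which matches the expected clamped reading. I'll let go and lift.

```bash

python3 -m inch '[{"x":2,"y":0,"z":0,"twist":0},{"x":0,"y":0,"z":0,"twist":0},{"x":0,"y":0,"z":0,"twist":0},{"x":0,"y":0,"z":0,"twist":0},{"x":0,"y":0,"z":0,"twist":0},{"x":0,"y":0,"z":0,"twist":0},{"x":0,"y":0,"z":0,"twist":0}]' 0.3 30;python3 -m inch '[{"x":0,"y":-10,"z":0,"twist":0},{"x":0,"y":-25,"z":0,"twist":0},{"x":0,"y":-30,"z":0,"twist":0},{"x":0,"y":-30,"z":0,"twist":0},{"x":0,"y":-25,"z":20,"twist":0},{"x":0,"y":0,"z":40,"twist":0},{"x":0,"y":0,"z":40,"twist":0},{"x":0,"y":0,"z":20,"twist":0},{"x":0,"y":0,"z":0,"twist":0},{"x":0,"y":0,"z":0,"twist":0}]'; python3 chk.py 15 side scene; python3 prof.py 15
```

```text
t: 28.9
tool_pos: [0.5452, -0.1444, 0.3091]
orientation: [-1.314, -1.028, 1.028]
force: [0.7, -0.3, 1.2]
opening: 0.0605
t: 29.9
tool_pos: [0.4289, -0.1156, 0.4302]
orientation: [-1.316, -1.03, 1.028]
force: [-0.3, 0.3, 0.7]
opening: 0.0607
t 29.90 grasp [ 0.4292 -0.1157  0.2632] yaw 76.08 down [ 0.002 -0.001 -1.   ] F [-0.3  0.3  0.7] open 0.0607 q [-0.38 -0.31  1.86  0.    1.59 -1.71]
clamp [-0.1173581  -0.18230999]
scene 15 jaw top y [-34.4 -26.6 -18.1] 97 fixed [10.7 29.5] white y [-9.3  1.1 10.2] 102
side 15 jaw top y [-31.1 -24.6 -16.5] 78 fixed [14.5 33.6] white y [ -9.1   7.5 696. ] 144
```

View pics/side15.png

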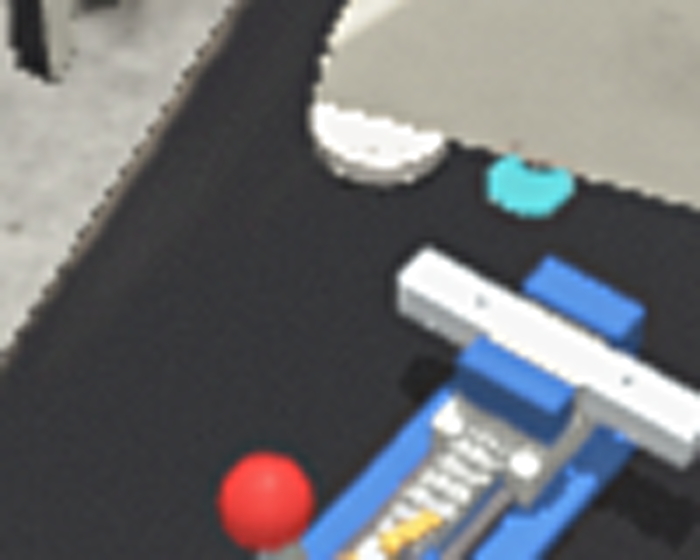

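View pics/scene15.png

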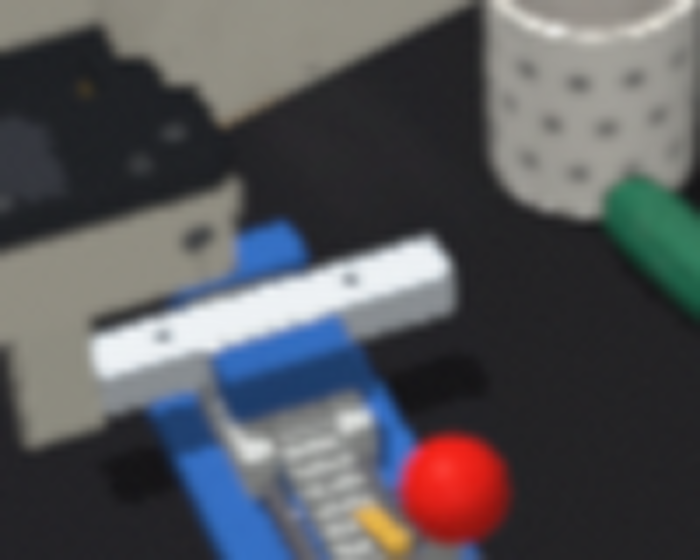

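The clamp holds the bar between the jaws and the hand is away. One last measurement of the bar's pose.

```bash
python3 - <<'E'
from h import *
o=np.array([.587,.033]);a=-.243
Rm=np.array([[np.cos(a),np.sin(a)],[-np.sin(a),np.cos(a)]])
for n in("scene","side"):
    c=pickle.load(open(f"pics/{n}15.pkl","rb"));p=cloud(c).reshape(-1,3);q=c["color"].reshape(-1,3).astype(int)
    L=(p[:,:2]-o)@Rm.T*1000
    w=(q.min(1)>170)&(abs(L[:,0])<90)&(L[:,1]>-13)&(L[:,1]<18)&(p[:,2]>.047)&(p[:,2]<.06)
    r=cv2.minAreaRect(L[w].astype(np.float32));print(n,w.sum(),r,"z",np.median(p[w,2]),"slope",np.polyfit(L[w,0],L[w,1],1),np.polyfit(L[w,0],p[w,2]*1000,1), "x",np.percentile(L[w,0],[1,99]))
E
```

```text
scene 307 ((6.760948181152344, 0.8891353607177734), (26.374286651611328, 129.1148223876953), 88.98982238769531) z 0.05060668447293315 slope [2.46283689e-04 4.02246319e-01] [-2.12246958e-03  5.06796856e+01] x [-56.07197562  69.49846914]
side 319 ((1.223846435546875, 2.476332664489746), (139.7808074951172, 27.11090087890625), 1.3015793561935425) z 0.05329899481323375 slope [2.40981172e-03 2.52418569e+00] [-3.26016424e-03  5.33295042e+01] x [-66.8458251   70.37125758]
```

```bash
python3 -c "
from plant import robot
print(robot.read_state()['force'],robot.close_job())"
```

```text
the job is handed in; nothing more can be done
[ 0.30278438 -0.8797279   0.34545819] None
```

The bar is clamped in the ratchet clamp, and I handed the job in at about 30 s of the 72 s allowed; no verdict was reported.

**What I did:**
1. I took the bar from the cradle by its middle and set it down on the bench.
2. I took it again by its near end, laid it across the bed between the open jaws and released it.
3. I held the ball and made three full power strokes, then drew the lever back so the jaw settled on its holding pawl.
4. I let go and moved the hand clear.

Two grips were redone: the first in the cradle was too low and the first on the bench too high.

**Last checks:**

| Check | Measured | Limit |
|---|---|---|
| Bar offset along its length | about 1–2 mm from the clamp's middle | 15 mm |
| Bar top height | 51–53 mm (52 expected) | ±4 mm |
| Squareness to the jaws | under 0.01 rad by line fit (0.02 by rectangle fit) | 0.1 rad |
| Distance from the seat towards the fixed jaw | scene camera 1.1–1.6 mm short, side camera 0.5 mm past | ±3 mm |
| Nose pressed in | about 4–5 mm, inferred | over 2 mm |

- **Nose:** the depth is worked out from jaw travel (31 mm net after a 5.5 mm spring-back, from a gap of about 47 mm), not measured directly. The orange block was hidden in both last views.
- **Camera disagreement:** the two cameras differ by about 2 mm in the closing direction, which is within their calibration. In the last scene picture the gripper hid one end of the bar, so the offset along the bar rests on the side camera.
- **Forces:** both lever stops were felt at about 5–13 N, and the wrist force was back to its zero noise (under 1 N) at hand-in.

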